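# Load the spool on the winder's jaw drive

### The arm

A 6-joint arm with a two-finger parallel gripper is mounted at the origin on the work surface. World frame = base frame: x ahead of the robot, y to its left, z up, the work surface at z = 0. Lengths are in m, angles in rad, forces in N, time in s.
With the tool pointing down it reaches from about 0.35 to 0.875 m from the base axis. Payload 15.5 kg.
Tool frame: the origin (TCP) lies midway between the tips of the shut fingers; the grasp point (between the pads) lies env.grip_point_offset behind it (env.grip_point_offset is the distance from the TCP to the grasp point, in m); z points along the fingers, y is the direction in which the jaws open and shut (so a half turn about z gives the same grasp; the last joint's range is limited). The gripper opens to 85 mm and grips with 20 to 120 N. Pads are 22 mm wide; open, the fingers measure 114 mm over their backs; the gripper's body (76 mm by 85 mm) begins 54 mm behind the grasp point. The pads swing forward as they close: fully open they stand 13 mm farther back than shut.
Start: joints at [1.147, 0.494, 1.345, -0, 1.302, -0.096], TCP at [0.202, 0.592, 0.231] pointing down, gripper open.
Joint ranges: [-2.91, 2.91], [-0.82, 2.16], [0.22, 2.67], [-1.22, 4.37], [0.12, 2.79], [-3.08, 3.08]. Speed limits (rad/s): [1.89, 1.89, 2.57, 3.01, 3.01, 3.01].

### API

Orientations are given as a unit quaternion [w, x, y, z].
In Python, from rig import env gives the robot as it stands. The module is installed in compiled form; this text tells all that it offers.
- The arm moves only by the shell command python3 -m pendant 'ROWS' [OPENING] [FORCE]. ROWS is a JSON object of lists of equal length, an entry for each row: "travel": the shift along the tool's x, y, z in m, a list of three; "turn": the turn about the tool's z in degrees. In form: {"travel": [[dx, dy, dz], ...], "turn": [turn, ...]}. A call has exactly 5 rows; each row shifts and turns the pose as measured when the row begins, along the tool's axes as they then stand; what a row does not reach is not made up. A row lasts 1/10 s, in which the tool goes at most 50 mm and 8.59 degrees, less where a joint would pass 70% of its speed; a pose out of reach is approached as far as the arm can. A call with a gripper value outside its range is refused whole. OPENING is the gripper's target within -1 to 1 (shut at 1, half-way at 0, fully open at -1), set as the call begins (- or left out, the last holds). The fingers move at their own pace and stop on an object; FORCE is the grip in N (left out, the last holds). Time passes only in rows, so rows that do not move let the fingers close, or fill a call up. It gives the time, the measured TCP pose, the force and the opening at its end, in the units of the state.
- env.read_state(): the state, without advancing time (a new reading comes with each control period).
- env.grab_frame(name): name is "side" or "top"; returns a dict with "image" (400x640x3 uint8, red, green, blue), "z_map" (400x640 float32, m along the optical axis (not along the pixel's ray), 0 where there is no reading), "mtx" (3x3 intrinsics, pixels), "k1" (the pictures are not rectified: a ray, as slopes to the right and down, at radius r is drawn at 1 + k1 r^2 times it, then the intrinsics apply), "view" (4x4, takes a point from world to camera coordinates). Camera axes: x right, y up, looking along -z (the intrinsics and any distortion apply to the point x, -y, -z); pixel columns grow to the right and rows downward; lengths in m; the calibration is good to about 2 mm. A picture is of the moment at which its call begins.
- env.finish_job(): hands the job in, once; it reports no verdict.
The state is a dict: "time": time; "joint_pos": joint angles; "joint_vel": joint speeds; "joint_efforts": joint torques, N m; "tcp_pos": TCP position; "orientation": TCP orientation; "wrist_force": force on the tool from outside, world axes, zero at the start; "moment": the same for the moment, N m; "finger_gap": finger opening in m.
Only numpy, scipy, OpenCV 4.12 (cv2) and the standard library are available. Lean on these libraries where they do the work, as an engineer would, in place of code of your own. Each camera call takes 0.05 s, during which the arm holds its last target.

### The job

Load the empty green line spool into the bench winder. It lies on its side in the pine rest: first stand it on the bare bench, jaws down, and let go of it; then take it again from above, lower it (do not drop it) between the guard posts, turn it until its four jaws mesh with the four white jaws of the drive, and press it fully home against the stiff brass plunger. Leave it there, and leave the lures, clipper and reel where they lie.

Things in the scene. Friction and masses are not known exactly. Their poses are not given: they have to be found in the camera images.
- spool: Empty green line spool, 180 g, round, 73 mm long. Origin: centre of the plane of its jaw tips; z runs along the spool from jaws to top end. z 0-14 mm: four steel jaws on +x, -x, +y, -y, 7 mm wide, 11 to 21.5 mm off the axis, hollow between them; 14-17 mm: grey flange, radius 22. It starts lying level, jaws pointing away from the robot, and must be stood on its jaw tips
- spool_mid (a point): Middle of the spool's grip: on its axis, 43 mm from the jaw tips, axes as the spool. The plain green barrel, radius 20 mm, runs from 17 to 70 mm from the jaw tips. At the start this point is 26 mm above the bench
- spool_top (a point): Centre of the spool's top end face, 73 mm from the jaw tips, axes as the spool. The black end cap here, flush with the barrel (radius 20 mm) and 3 mm thick, bears four white radial marks in line with the jaws
- rest: Fixed pine rest: two sloping strips under the spool's barrel, 44 mm long (x), 36 mm wide (y), 12 mm high; fingers can pass down beside the barrel. Origin: its centre at bench height; x runs along the lying spool to its jaw end, within 0.45 rad of world +x. The bench is bare for 150 mm from the origin on the robot's side (-x)
- winder: Fixed bench winder. Origin: middle of its underside, z up. Blue base 150 x 150 x 30 mm, aluminium plate of radius 76 up to 36 mm. Six steel guard posts, radius 5, stand on a circle of radius 66 mm, one on +x, and reach 120 mm above the bench: a gripper can come in only from straight above. A low crank (under 35 mm high) sticks out 135 mm from the centre on +x
- drive (a point): Centre of the drive's floor, 42 mm above the bench, axes as the winder. Four white jaws 9 mm high, 7 mm wide, 11 to 22 mm off the axis, stand on the diagonals between x and y. An upright spool meshes when its own jaws lie along this x and y (any quarter turn), within about 7 degrees; else its tips stop 9 mm above the floor. Fully home, its jaw tips stand on the floor
- plunger (a joint): Brass plunger at the drive's centre, radius 9.5 mm, coned tip with flat top of radius 6 mm, 20 mm above the drive's floor at 0; value in m, grows downward to 0.008. No spring: stiff friction of about 10 N, stays where pushed. It enters between the spool's jaws and centres it; the flange meets it once the jaws mesh by 3 mm; spool fully home: about 0.006
- lure_red: Red balsa lure, 90 mm long, 19 mm wide and high, loose on the bench; a bystander. Origin under its middle
- lure_blue: Blue balsa lure, 90 mm long, 19 mm wide and high, loose on the bench; a bystander. Origin under its middle
- clipper: White plastic line clipper, 74 x 15 x 15 mm, loose on the bench; a bystander. Origin under its middle
- reel: Grey aluminium reel lying on its side, 66 mm across, 65 mm high, loose on the bench; a bystander. Origin under its middle
Things that resemble listed ones, but are neither listed nor needed, are in the scene too. Of the things that look like the spool, take the one that is nearest to the robot's base at the start.

How it is judged:
By the outcome, as a careful person would: the job done as asked, in the order asked, and still so for the second after the job is handed in, with the robot touching nothing.
It also fails if it takes over 69 s, if anything falls off the work surface, if the arm or the gripper's body presses on something with over 40 N, if the wrist force passes 120 N, or if a joint passes its speed limit or range.

## Working session

There is one attempt and no reset: what is moved stays moved. The work goes in short steps, Python scripts to look and compute and a shell command to move; the robot and the scene stay as the last step left them, time stands still between calls to the robot, and variables do not carry over. Pictures are saved under pics/ and viewed, and the job is handed in when it is done.

```bash
mkdir -p pics
cat > h.py <<'E'
import numpy as np, cv2
from rig import env
def grab(n,f=None):
    d=env.grab_frame(n)
    if f: cv2.imwrite('pics/'+f,d['image'][:,:,::-1])
    np.savez('last_'+n+'.npz',**d)
    return d
def load(n):
    return dict(np.load('last_'+n+'.npz'))
def ray(d,u,v):
    K=d['mtx'];k=float(d['k1'])
    xd=(u-K[0,2])/K[0,0];yd=(v-K[1,2])/K[1,1]
    rd=np.hypot(xd,yd);r=rd
    for _ in range(30): r=rd/(1+k*r*r)
    s=r/rd if rd>0 else 1
    return np.array([xd*s,-yd*s,-1.0])
def atz(d,u,v,z):
    c=ray(d,u,v);V=np.linalg.inv(d['view']);o=V[:3,3];w=V[:3,:3]@c
    return o+w*(z-o[2])/w[2]
def dep(d,u,v):
    z=d['z_map'][int(round(v)),int(round(u))]
    V=np.linalg.inv(d['view']);return V[:3,3]+V[:3,:3]@(ray(d,u,v)*z)
def proj(d,p):
    c=d['view'][:3,:3]@np.asarray(p,float)+d['view'][:3,3]
    x=c[0]/-c[2];y=-c[1]/-c[2];s=1+float(d['k1'])*(x*x+y*y);K=d['mtx']
    return np.array([K[0,0]*x*s+K[0,2],K[1,1]*y*s+K[1,2]])
def crop(d,u0,v0,u1,v1,f,s=None):
    im=d['image'][v0:v1,u0:u1,::-1]
    s=s or min(800/(u1-u0),600/(v1-v0))
    cv2.imwrite('pics/'+f,cv2.resize(im,None,fx=s,fy=s,interpolation=cv2.INTER_CUBIC)); print('scale',s)
E
python3 - <<'E'
from h import *
t=grab('top','top0.png');s=grab('side','side0.png')
for d in(t,s):
    V=np.linalg.inv(d['view']);print(V.round(3),d['mtx'],d['k1'])
print(env.read_state(),env.grip_point_offset)
E
```

```text
[[ 0.     1.    -0.024  0.588]
 [-1.    -0.    -0.011 -0.016]
 [-0.011  0.024  1.     1.043]
 [ 0.     0.     0.     1.   ]] [[392.22524585   0.         318.99240689]
 [  0.         392.22524585 201.2539374 ]
 [  0.           0.           1.        ]] 0.008069558507456595
[[-0.816  0.421 -0.397  0.263]
 [-0.578 -0.615  0.536  0.5  ]
 [-0.018  0.666  0.746  0.731]
 [ 0.     0.     0.     1.   ]] [[361.97725164   0.         317.03788894]
 [  0.         361.97725164 200.06492599]
 [  0.           0.           1.        ]] 0.024399490688257357
{'time': 0.1, 'joint_pos': array([ 1.14651536e+00,  4.94065020e-01,  1.34603978e+00, -6.13360364e-06,
        1.30251222e+00, -9.54644523e-02]), 'joint_vel': array([ 1.47490195e-04, -2.08758740e-03, -2.04256251e-03, -5.08441886e-05,
       -1.11677166e-03, -1.09553820e-04]), 'joint_efforts': array([ 2.89538810e-03, -8.83590531e+01, -3.84558678e+01, -2.37004008e-05,
        5.21592912e-03, -9.74170052e-05]), 'tcp_pos': array([0.20167621, 0.5912386 , 0.23080468]), 'orientation': array([-1.28752760e-04,  1.63667774e-01,  9.86515381e-01, -4.95748311e-04]), 'wrist_force': array([ 0.23325608,  0.06263248, -0.02961884]), 'moment': array([-0.01407175, -0.03996092, -0.03503935]), 'finger_gap': 0.08574086217357475} 0.0187
```

View pics/top0.png

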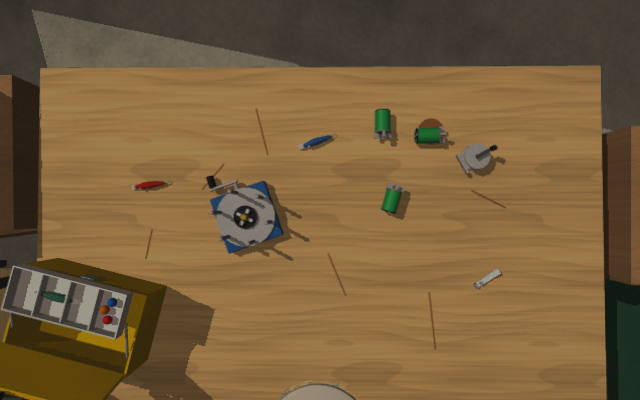

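View pics/side0.png

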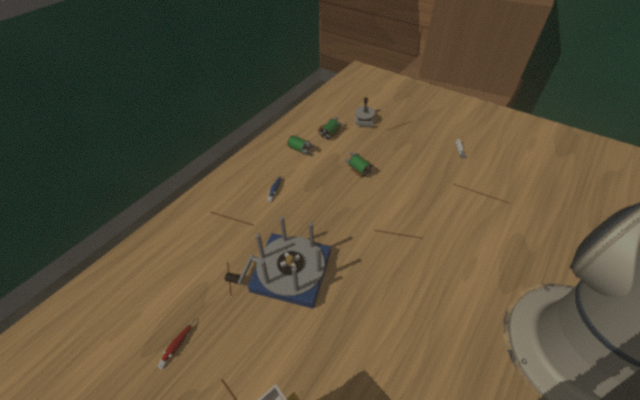

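The top view shows three spool-like green things, at (383,122), (430,135) and (392,199). The base is at the bottom, around (318,400), so (392,199) is the nearest to it and should be the one in the pine rest. I'll confirm that in a crop, along with the winder.

Run:
```python
from h import *
t=load('top');s=load('side')
crop(t,352,160,432,230,'spool_t.png');crop(t,195,165,305,265,'wind_t.png');crop(s,330,135,400,190,'spool_s.png')
crop(s,220,205,350,310,'wind_s.png')
for u,v in[(383,122),(430,135),(392,199),(245,217),(60,360),(25,388),(80,300),(100,380),(300,250)]: print((u,v),dep(t,u,v).round(3))
```

```text
scale 8.571428571428571
scale 6.0
scale 10.909090909090908
scale 5.714285714285714
(383, 122) [ 0.815 -0.168  0.041]
(430, 135) [ 0.781 -0.287  0.046]
(392, 199) [ 0.618 -0.189  0.048]
(245, 217) [0.572 0.181 0.063]
(60, 360) [0.246 0.589 0.137]
(25, 388) [0.223 0.599 0.228]
(80, 300) [0.387 0.532 0.158]
(100, 380) [0.213 0.48  0.165]
(300, 250) [0.484 0.046 0.   ]
```

View pics/spool_t.png

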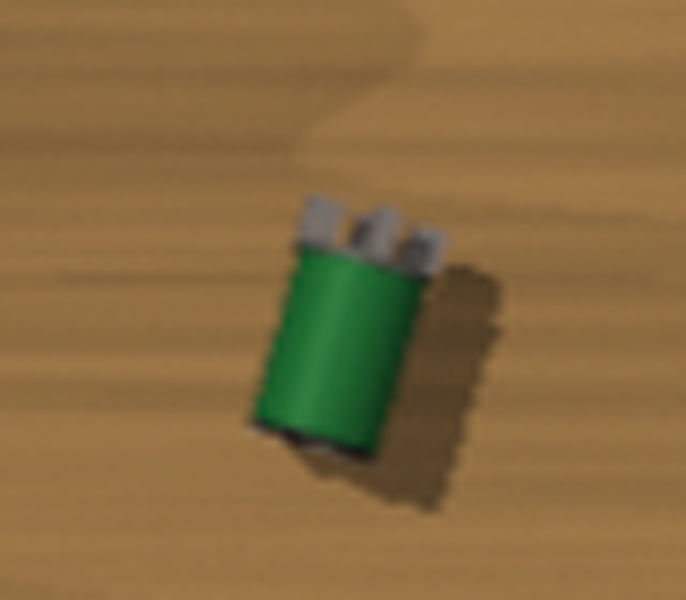

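View pics/wind_t.png

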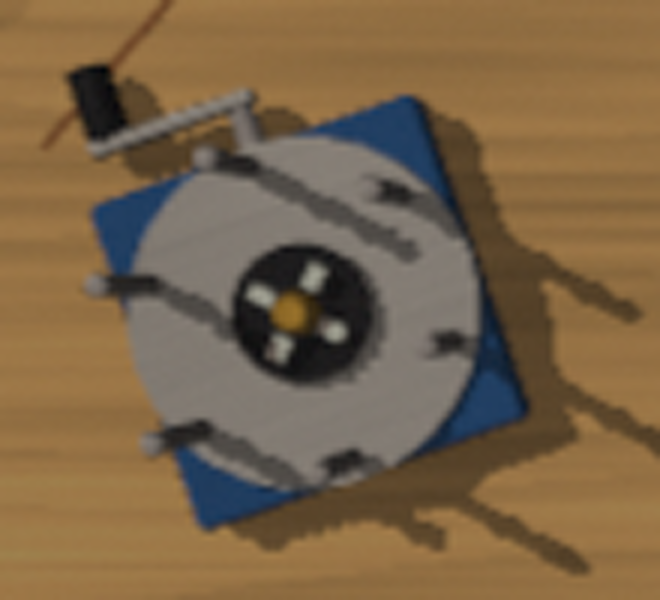

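View pics/spool_s.png

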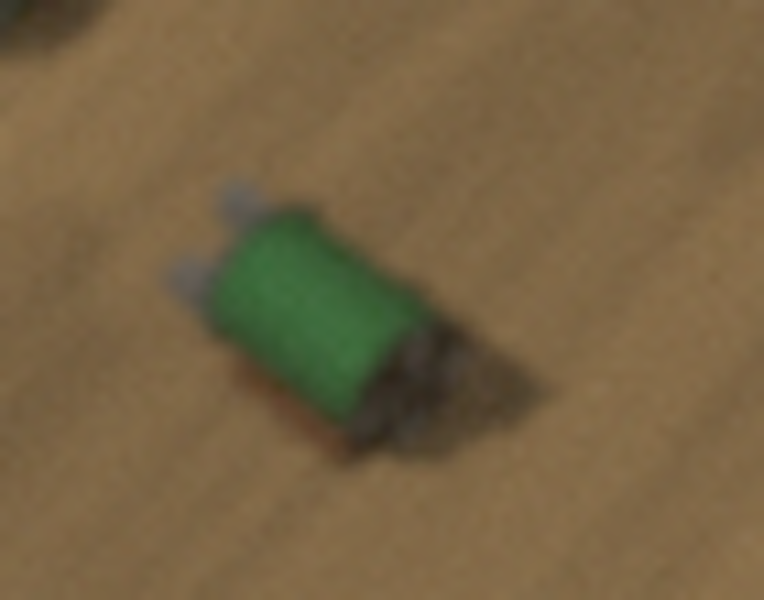

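View pics/wind_s.png

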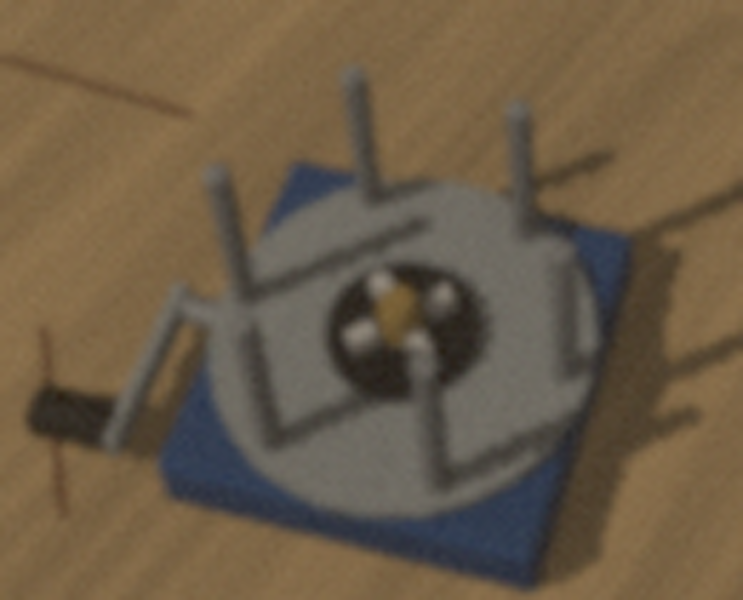

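The crop at (392,199) shows a green spool on a brown strip (the pine rest, seen in the side crop), with its jaws pointing up-image, away from the robot. It is also the nearest of the three, so it is the target. The winder's drive is at about (245,217), with its crank to the upper left, so its yaw is about +20°. Next I measure both poses.

```bash
cat >> h.py <<'E'
def cloud(d):
    v,u=np.mgrid[0:400,0:640];K=d['mtx'];k=float(d['k1'])
    xd=(u-K[0,2])/K[0,0];yd=(v-K[1,2])/K[1,1];rd=np.hypot(xd,yd);r=rd.copy()
    for _ in range(30): r=rd/(1+k*r*r)
    s=r/np.maximum(rd,1e-9);z=d['z_map']
    V=np.linalg.inv(d['view'])
    P=np.stack([xd*s*z,-yd*s*z,-z],-1)@V[:3,:3].T+V[:3,3]
    return P
E
python3 - <<'E'
from h import *
from scipy.optimize import least_squares
for n in('top','side'):
    d=load(n);P=cloud(d);im=d['image'].astype(int)
    g=(im[...,1]>im[...,0]*1.5)&(im[...,1]>im[...,2]*1.3)&(d['z_map']>0)
    m=g&(np.hypot(P[...,0]-.61,P[...,1]+.19)<.07)&(P[...,2]>.012)
    Q=P[m];print(n,len(Q),Q.min(0),Q.max(0))
    def f(p):
        a=np.array([np.cos(p[2]),np.sin(p[2]),0]);w=Q-[0.61+p[0],-.19+p[1],p[3]]
        return np.linalg.norm(w-np.outer(w@a,a),axis=1)-.02
    # fix p[0] along-axis free => constrain by x ref
    r=least_squares(lambda p:np.append(f(p),1e-3*p[0]),[0,0,-.25,.026],loss='soft_l1',f_scale=.002)
    p=r.x;a=np.array([np.cos(p[2]),np.sin(p[2]),0]);c=np.array([.61+p[0],-.19+p[1],p[3]])
    t=(Q-c)@a;print('yaw',np.degrees(p[2]),'c',c,'rms',np.std(f(p)),'t',np.percentile(t,[0,1,50,99,100]))
    mid=c+a*(np.percentile(t,1)+np.percentile(t,99))/2;print('mid barrel(43.5)',mid.round(4))
    # winder
    z=P[...,2];R=np.hypot(P[...,0]-.572,P[...,1]-.181)
    m=(R<.1)&(abs(z-.036)<.004)
    print('plate z',np.median(z[m]),m.sum())
    bz=(abs(P[...,0]-.5)<.1)&(abs(P[...,1])<.04)&(d['z_map']>0);print('bench z',np.median(z[bz]))
    gray=(abs(im[...,0]-im[...,2])<40)&m
    pl=P[gray][:,:2].astype(np.float32)
    h=cv2.convexHull(pl); print('plate circle',cv2.minEnclosingCircle(h), cv2.fitEllipse(h))
    # plunger
    pm=(R<.03)&(im[...,0]>im[...,2]*2)&(im[...,0]>90)&(z>.05);print('plunger',P[pm].mean(0),pm.sum())
    wm=(R<.035)&(im.min(-1)>130)&(z>.042);Wp=P[wm];print('white',len(Wp),Wp.mean(0))
    b=(R<.13)&(im[...,2]>im[...,0]*1.6)&(abs(z-.03)<.006)
    h=P[b][:,:2].astype(np.float32);print('blue',b.sum(),cv2.minAreaRect(h))
E
```

```text
top 306 [ 0.58485141 -0.21171463  0.02701768] [ 0.64424029 -0.16613811  0.05116345]
yaw -16.564598264856354 c [ 0.61200538 -0.1912931   0.02677037] rms 0.0014719889368155544 t [-0.02536272 -0.02484034  0.00105414  0.02766102  0.02815835]
mid barrel(43.5) [ 0.6134 -0.1917  0.0268]
plate z 0.03644225401984591 2143
bench z 0.0006530049912949476
plate circle ((0.5650606751441956, 0.18474701046943665), 0.08473344892263412) ((0.5707778930664062, 0.18585389852523804), (0.1527659296989441, 0.15754219889640808), 37.43821334838867)
plunger [0.57339381 0.18594753 0.06196807] 26
white 10 [0.57874662 0.19014531 0.05139813]
blue 470 ((0.5730562210083008, 0.18469402194023132), (0.14642642438411713, 0.1462724506855011), 19.408899307250977)
side 154 [ 0.59423918 -0.19620398  0.02498824] [ 0.64486051 -0.16310843  0.04639462]
yaw -18.60899338975252 c [ 0.60918368 -0.18750397  0.02375058] rms 0.0013423696913857444 t [-0.01935513 -0.019049    0.00550917  0.03102156  0.0316269 ]
mid barrel(43.5) [ 0.6149 -0.1894  0.0238]
plate z 0.0344719347958829 2410
bench z -0.0019876849734505875
plate circle ((0.5732860565185547, 0.18811292946338654), 0.07688775658607483) ((0.5726731419563293, 0.1883457452058792), (0.15114571154117584, 0.15271098911762238), 138.71336364746094)
plunger [0.57218577 0.19083871 0.0582855 ] 28
white 0 [nan nan nan]
blue 121 ((0.5724304914474487, 0.18972977995872498), (0.1380229890346527, 0.14557649195194244), 19.51812171936035)<stdin>:26: RuntimeWarning: Mean of empty slice.
  ret = um.true_divide(
```

```bash
cat >> h.py <<'E'
from scipy.spatial.transform import Rotation as Rn
def rel(target,yaw=None):
    """tool-axis shift to TCP target; yaw=deg of -tool x in world (mod 180)"""
    s=env.read_state();q=s['orientation'];R=Rn.from_quat([q[1],q[2],q[3],q[0]]).as_matrix()
    d=R.T@(np.array(target)-s['tcp_pos']);nx=-R[:,0];cy=np.degrees(np.arctan2(nx[1],nx[0]))
    print('t',round(s['time'],2),'tcp',s['tcp_pos'].round(4),'yaw',cy.round(2),'tilt',np.degrees(np.arccos(-R[2,2])).round(2),'gap',round(float(s['finger_gap']),4),'F',s['wrist_force'].round(1),'q',s['joint_pos'].round(2))
    print('shift mm',(d*1000).round(1), 'turn', None if yaw is None else round(-(((yaw-cy)+90)%180-90),2))
E
python3 -m pendant '{"travel": [[-0.036,-0.035,0],[-0.036,-0.035,0],[-0.036,-0.035,0],[-0.036,-0.035,0],[-0.036,-0.035,0]], "turn": [0,0,0,0,0]}'
python3 -c "
from h import *
rel([0.596,-0.1845,0.15],-17.3)"
```

```text
time: 0.6
tcp_pos: [0.3137, 0.3691, 0.2287]
orientation: [-0.001, 0.16, 0.987, -0.001]
wrist_force: [1.2, 0.4, -0.3]
finger_gap: 0.0855
t 0.6 tcp [0.3137 0.3691 0.2287] yaw -18.4 tilt 0.1 gap 0.0855 F [ 1.2  0.4 -0.3] q [ 0.74  0.3   1.68  0.    1.16 -0.51]
shift mm [-442.7 -436.    78.8] turn -1.1
```

```bash
python3 -m pendant '{"travel": [[-0.035,-0.035,0],[-0.035,-0.035,0],[-0.035,-0.035,0],[-0.035,-0.035,0],[-0.035,-0.035,0]], "turn": [0,0,0,0,0]}' >/dev/null
python3 -m pendant '{"travel": [[-0.035,-0.035,0],[-0.035,-0.035,0],[-0.035,-0.035,0.0],[-0.035,-0.035,0.02],[-0.035,-0.035,0.02]], "turn": [0,0,0,0,-1]}'
python3 -c "
from h import *
rel([0.596,-0.1845,0.10],-17.3)"
```

```text
time: 1.6
tcp_pos: [0.5315, -0.0745, 0.1934]
orientation: [0.001, 0.151, 0.988, -0.001]
wrist_force: [0.7, 0.4, -0.0]
finger_gap: 0.0853
t 1.6 tcp [ 0.5315 -0.0745  0.1934] yaw -17.4 tilt 0.17 gap 0.0853 F [ 0.7  0.4 -0. ] q [-0.25  0.41  1.61 -0.    1.11 -1.52]
shift mm [-94.2 -85.6  93.7] turn -0.1
```

```bash
python3 -m pendant '{"travel": [[-0.03,-0.03,0.02],[-0.03,-0.03,0.02],[-0.025,-0.02,0.03],[-0.01,-0.005,0.02],[0,0,0]], "turn": [0,0,0,0,0]}'
python3 - <<'E'
from h import *
rel([0.596,-0.1845,0.10],-17.3)
t=grab('top');s=grab('side')
crop(t,340,150,440,225,'a_t.png');crop(s,310,80,420,190,'a_s.png')
E
```

```text
time: 2.1
tcp_pos: [0.5993, -0.1952, 0.0968]
orientation: [0.001, 0.154, 0.988, -0.001]
wrist_force: [-0.7, 0.7, 1.4]
finger_gap: 0.0854
t 2.1 tcp [ 0.5993 -0.1952  0.0968] yaw -17.7 tilt 0.1 gap 0.0854 F [-0.7  0.7  1.4] q [-0.41  0.65  1.47 -0.    1.02 -1.67]
shift mm [ 6.4  9.2 -3.2] turn -0.4
scale 8.0
scale 5.454545454545454
```

View pics/a_s.png

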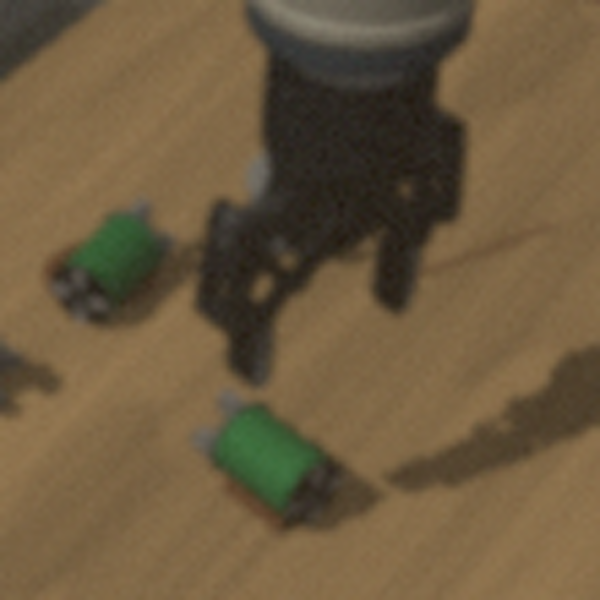

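View pics/a_t.png

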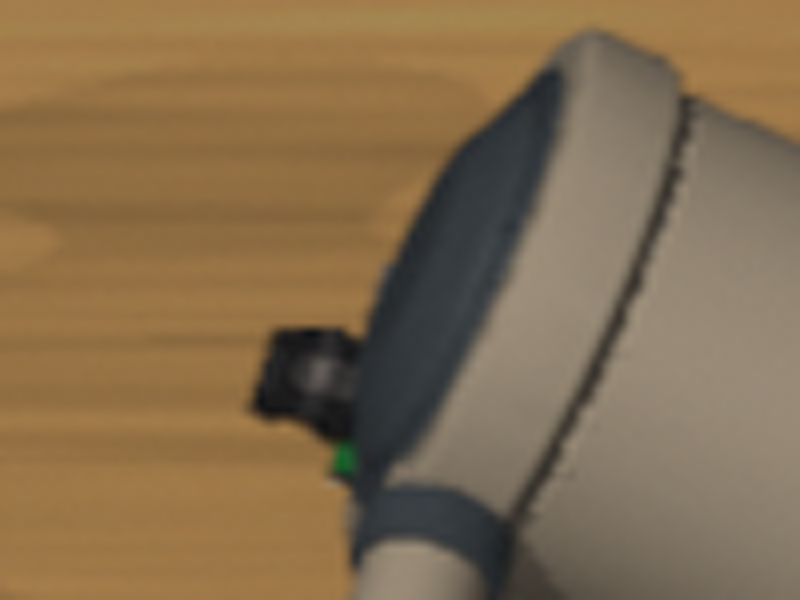

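```bash
python3 -m pendant '{"travel": [[0.006,0.009,0],[0.0,0.001,0.0],[0,0,0.02],[0,0,0.02],[0,0,0]], "turn": [-0.4,0,0,0,0]}'
python3 - <<'E'
from h import *
rel([0.596,-0.1845,0.006],-17.3)
s=grab('side')
crop(s,310,80,420,190,'b_s.png')
E
```

```text
time: 2.7
tcp_pos: [0.5976, -0.1778, 0.0652]
orientation: [0.005, 0.147, 0.989, -0.002]
wrist_force: [-0.1, 0.2, 0.1]
finger_gap: 0.0856
t 2.7 tcp [ 0.5976 -0.1778  0.0652] yaw -16.93 tilt 0.63 gap 0.0856 F [-0.1  0.2  0.1] q [-0.38  0.68  1.52 -0.    0.93 -1.66]
shift mm [ 0.2 -6.8 59.2] turn 0.37
scale 5.454545454545454
```

View pics/b_s.png

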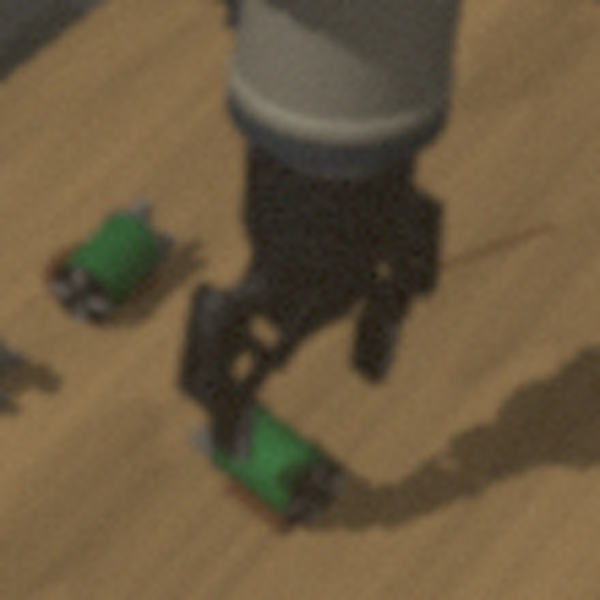

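```bash
python3 -m pendant '{"travel": [[0,-0.006,0],[0.0,0,0.0],[0,-0.001,0.015],[0,0,0.012],[0,0,0]], "turn": [0.3,0,0,0,0]}'
python3 - <<'E'
from h import *
rel([0.596,-0.1845,0.006],-17.3)
E
```

```text
time: 3.25
tcp_pos: [0.598, -0.1857, 0.0418]
orientation: [0.009, 0.15, 0.989, -0.002]
wrist_force: [-1.1, 0.2, -0.1]
finger_gap: 0.0854
t 3.25 tcp [ 0.598  -0.1857  0.0418] yaw -17.21 tilt 1.03 gap 0.0854 F [-1.1  0.2 -0.1] q [-0.4   0.71  1.53 -0.    0.88 -1.67]
shift mm [ 2.9  0.6 35.8] turn 0.09
```

```bash
python3 -m pendant '{"travel": [[0.002,0,0.012],[0.0,0,0.012],[0,0,0.008],[0,0,0.002],[0,0,0]], "turn": [0,0,0,0,0]}'
python3 - <<'E'
from h import *
rel([0.596,-0.1845,0.006],-17.3)
s=grab('side')
crop(s,310,80,420,190,'c_s.png')
E
```

```text
time: 3.75
tcp_pos: [0.5959, -0.185, 0.0034]
orientation: [0.008, 0.15, 0.989, -0.002]
wrist_force: [-0.2, 0.3, -0.2]
finger_gap: 0.0854
t 3.75 tcp [ 0.5959 -0.185   0.0034] yaw -17.22 tilt 0.9 gap 0.0854 F [-0.2  0.3 -0.2] q [-0.4   0.77  1.55 -0.    0.81 -1.67]
shift mm [ 0.   0.5 -2.6] turn 0.08
scale 5.454545454545454
```

View pics/c_s.png

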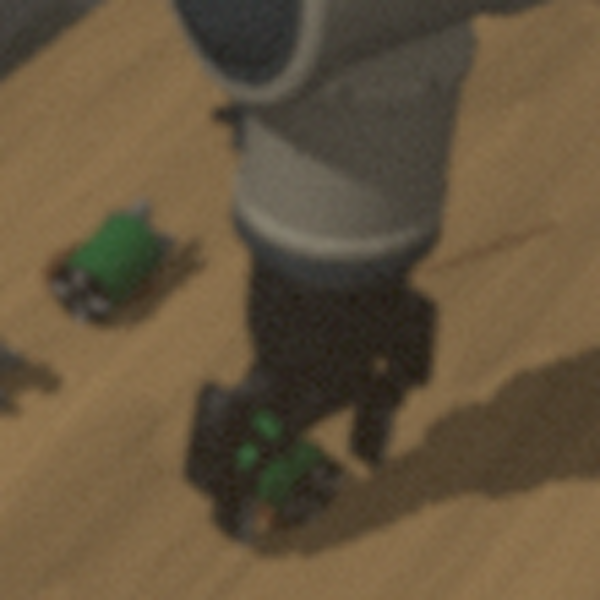

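```bash
python3 -m pendant '{"travel": [[0,0,-0.002],[0,0,0],[0,0,0],[0,0,0],[0,0,0]], "turn": [0,0,0,0,0]}' 0.09 20
python3 -m pendant '{"travel": [[0,0,0],[0,0,0],[0,0,0],[0,0,0],[0,0,0]], "turn": [0,0,0,0,0]}' 0.09 20
python3 - <<'E'
from h import *
rel([0.596,-0.1845,0.006],-17.3)
E
```

```text
time: 4.3
tcp_pos: [0.5968, -0.1848, 0.0074]
orientation: [0.009, 0.15, 0.989, -0.002]
wrist_force: [0.5, -0.0, -1.5]
finger_gap: 0.0394
time: 4.8
tcp_pos: [0.5966, -0.185, 0.0074]
orientation: [0.009, 0.15, 0.989, -0.002]
wrist_force: [-0.5, 0.7, -1.3]
finger_gap: 0.0395
t 4.8 tcp [ 0.5966 -0.185   0.0074] yaw -17.21 tilt 1.03 gap 0.0395 F [-0.5  0.7 -1.3] q [-0.4   0.76  1.55  0.    0.81 -1.67]
shift mm [0.8 0.3 1.3] turn 0.09
```

```bash
python3 -m pendant '{"travel": [[0,0,-0.01],[0,0,-0.01],[0,0,-0.01],[0,0,-0.01],[0,0,0]], "turn": [0,0,0,0,0]}'
python3 - <<'E'
from h import *
rel([0.596,-0.1845,0.006],-17.3)
s=grab('side')
crop(s,310,80,420,190,'d_s.png')
E
```

```text
time: 5.3
tcp_pos: [0.5963, -0.1849, 0.0517]
orientation: [0.009, 0.15, 0.989, -0.002]
wrist_force: [0.1, -0.0, -2.5]
finger_gap: 0.0393
t 5.3 tcp [ 0.5963 -0.1849  0.0517] yaw -17.21 tilt 1.09 gap 0.0393 F [ 0.1 -0.  -2.5] q [-0.4   0.7   1.53 -0.    0.9  -1.67]
shift mm [ 1.2  0.4 45.7] turn 0.09
scale 5.454545454545454
```

View pics/d_s.png

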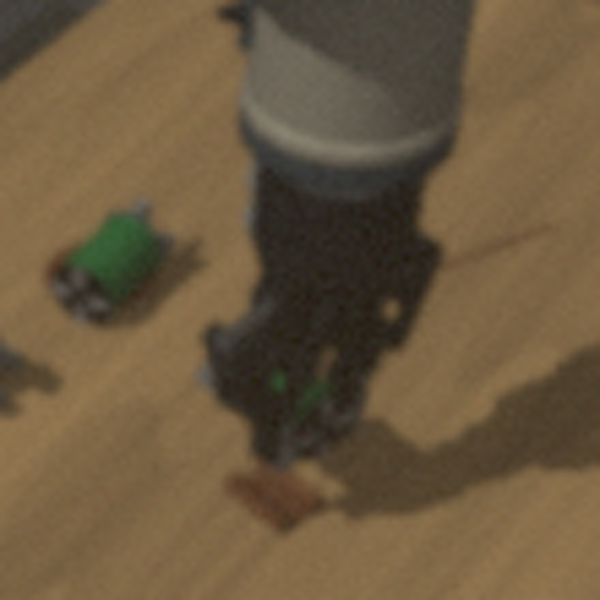

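```bash
python3 -m pendant '{"travel": [[0.015,0,-0.004],[0.02,0,0],[0.02,0,0],[0.013,0,0],[0,0,0]], "turn": [0,0,0,0,0]}'
python3 - <<'E'
from h import *
rel([0.525,-0.163,0.055],-17.3)
s=grab('side');t=grab('top','e_t.png')
crop(s,310,80,440,210,'e_s.png')
E
```

```text
time: 5.85
tcp_pos: [0.5285, -0.1638, 0.0533]
orientation: [0.009, 0.15, 0.989, -0.002]
wrist_force: [0.2, -0.8, -2.5]
finger_gap: 0.0394
t 5.85 tcp [ 0.5285 -0.1638  0.0533] yaw -17.21 tilt 1.04 gap 0.0394 F [ 0.2 -0.8 -2.5] q [-0.41  0.63  1.71  0.    0.78 -1.68]
shift mm [ 3.6 -0.3 -1.8] turn 0.09
scale 4.615384615384615
```

View pics/e_s.png

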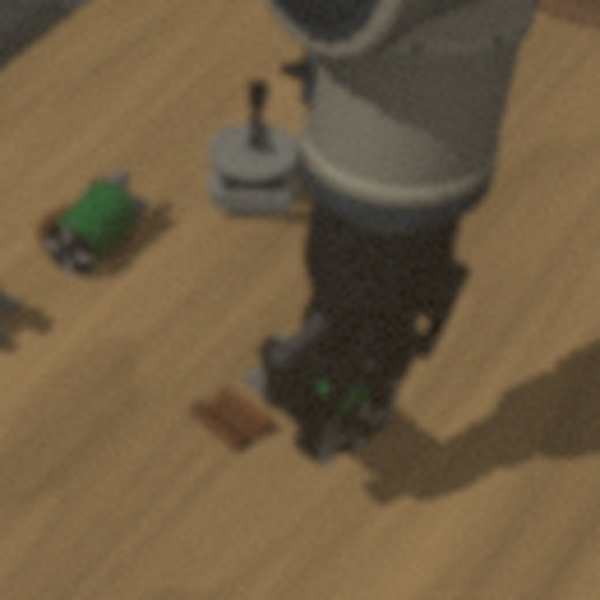

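View pics/e_t.png

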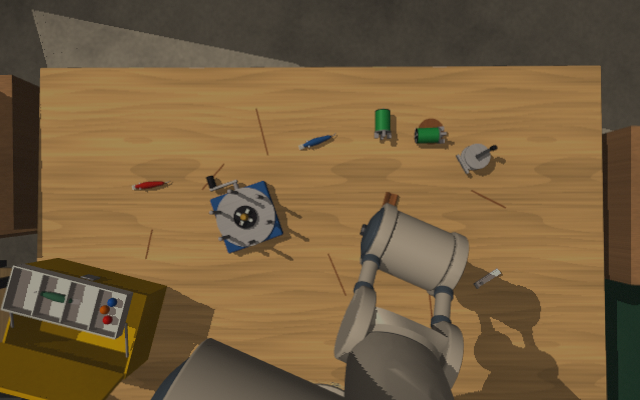

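```bash
python3 -c "
from h import *
print(env.read_state()['moment'])"
python3 -m pendant '{"travel": [[0.002,0,0.01],[0,0,0.01],[0,0,0],[0,0,0],[0,0,0]], "turn": [0,0,0,0,0]}' 0.075
python3 -c "
from h import *
rel([0.525,-0.163,0.055],-17.3)
print(env.read_state()['moment'])"
python3 -m pendant '{"travel": [[0,0,0],[0,0,0],[0,0,0],[0,0,0],[0,0,0]], "turn": [0,0,0,0,0]}' 0.068
python3 - <<'E'
from h import *
print(env.read_state()['moment'])
s=grab('side')
crop(s,310,80,440,210,'f_s.png')
E
```

```text
[0.0237161  0.03861656 0.01408808]
time: 6.45
tcp_pos: [0.5312, -0.165, 0.0307]
orientation: [0.01, 0.15, 0.989, -0.003]
wrist_force: [-0.2, 0.4, -1.4]
finger_gap: 0.0394
t 6.45 tcp [ 0.5312 -0.165   0.0307] yaw -17.21 tilt 1.23 gap 0.0394 F [-0.2  0.4 -1.4] q [-0.41  0.66  1.72  0.    0.73 -1.68]
shift mm [  6.   -0.  -24.4] turn 0.09
[-0.00859187  0.05224128  0.00616302]
time: 6.95
tcp_pos: [0.5317, -0.1652, 0.0314]
orientation: [0.011, 0.15, 0.989, -0.003]
wrist_force: [-0.7, 0.2, -1.0]
finger_gap: 0.0402
[ 0.03113679  0.01636955 -0.0147126 ]
scale 4.615384615384615
```

View pics/f_s.png

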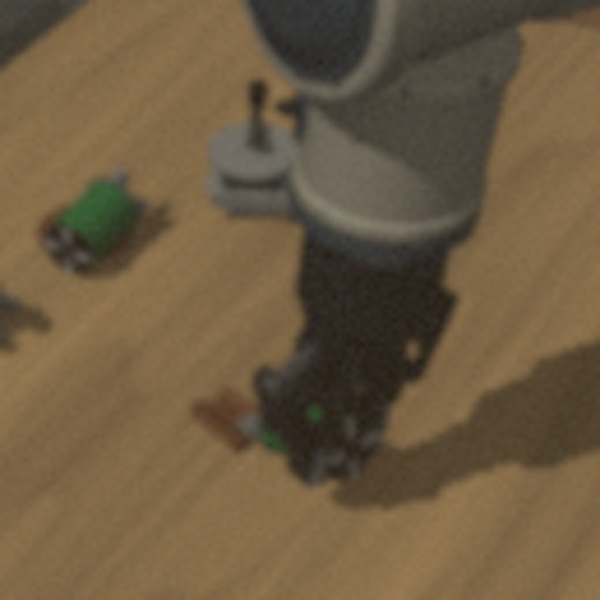

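```bash
python3 -m pendant '{"travel": [[0.005,0,-0.002],[0.005,0,-0.005],[0.005,0,-0.005],[0,0,-0.005],[0,0,0]], "turn": [0,0,0,0,0]}'
python3 - <<'E'
from h import *
rel([0.525,-0.163,0.055],-17.3)
print(env.read_state()['moment'])
s=grab('side')
crop(s,310,80,440,210,'g_s.png')
E
```

```text
time: 7.5
tcp_pos: [0.5153, -0.16, 0.0498]
orientation: [0.011, 0.15, 0.989, -0.003]
wrist_force: [0.1, 0.3, -1.1]
finger_gap: 0.0397
t 7.5 tcp [ 0.5153 -0.16    0.0498] yaw -17.21 tilt 1.29 gap 0.0397 F [ 0.1  0.3 -1.1] q [-0.41  0.62  1.75  0.    0.75 -1.68]
shift mm [-10.3  -0.   -4.9] turn 0.09
[ 0.02090272  0.05835448 -0.01434491]
scale 4.615384615384615
```

View pics/g_s.png

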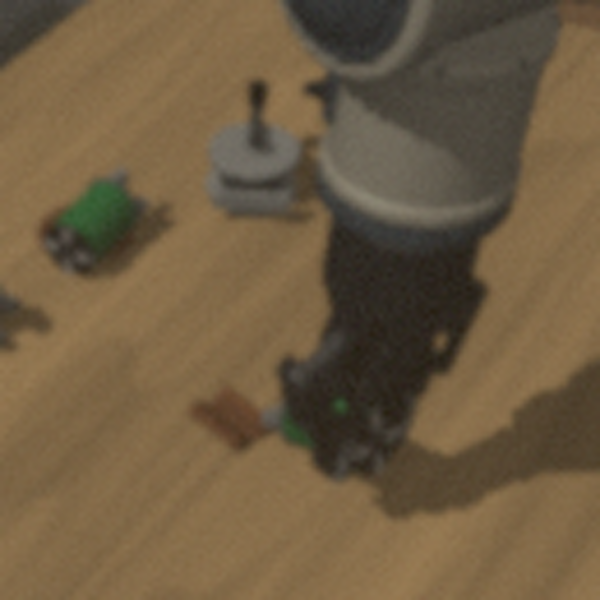

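```bash
python3 -m pendant '{"travel": [[0,0,0],[0,0,0],[0,0,0],[0,0,0],[0,0,0]], "turn": [0,0,0,0,0]}' 0.064
python3 - <<'E'
from h import *
rel([0.525,-0.163,0.055],-17.3)
print(env.read_state()['moment'])
s=grab('side')
crop(s,310,80,440,210,'h_s.png')
E
```

```text
time: 8.05
tcp_pos: [0.5156, -0.1601, 0.0494]
orientation: [0.011, 0.15, 0.989, -0.003]
wrist_force: [-0.6, -0.3, 0.9]
finger_gap: 0.04
t 8.05 tcp [ 0.5156 -0.1601  0.0494] yaw -17.21 tilt 1.29 gap 0.04 F [-0.6 -0.3  0.9] q [-0.41  0.62  1.75  0.    0.75 -1.68]
shift mm [-10.    0.   -5.3] turn 0.09
[-0.03645013  0.06375844 -0.01783177]
scale 4.615384615384615
```

View pics/h_s.png

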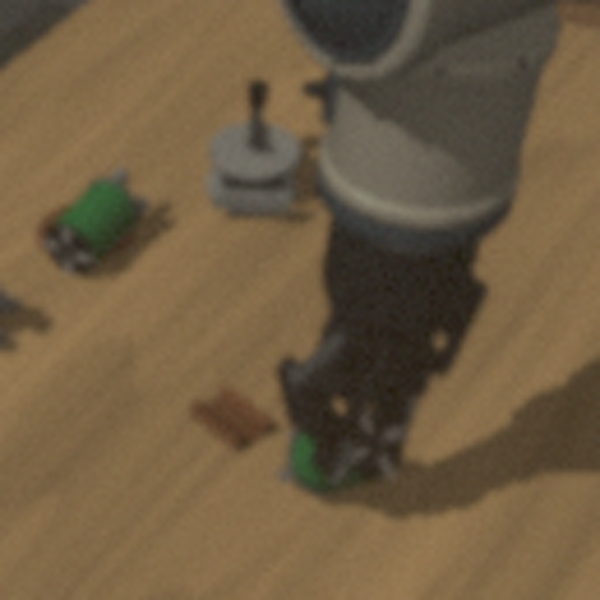

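Run:
```python
from h import *
s=load('side')
crop(s,360,140,415,190,'h2_s.png')
im=s['image'].astype(int);P=cloud(s)
g=(im[...,1]>im[...,0]*1.4)&(im[...,1]>im[...,2]*1.2)&(s['z_map']>0)&(np.hypot(P[...,0]-.53,P[...,1]+.16)<.08)
Q=P[g];print(len(Q));print(Q[::6].round(3))
for p in [(0.515,-.16,.068),(0.515,-.16,0),(0.545,-.17,0)]: print(p,proj(s,p))
```

```text
scale 12.0
25
[[ 0.554 -0.161  0.04 ]
 [ 0.553 -0.155  0.038]
 [ 0.551 -0.152  0.034]
 [ 0.545 -0.148  0.032]
 [ 0.538 -0.145  0.032]]
(0.515, -0.16, 0.068) [388.93502697 173.2669298 ]
(0.515, -0.16, 0) [385.71938138 191.07345101]
(0.545, -0.17, 0) [377.87784295 184.52373189]
```

View pics/h2_s.png

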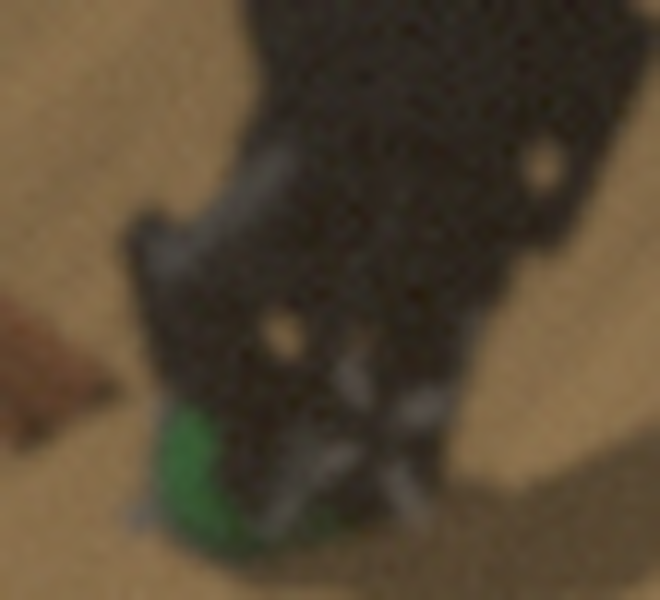

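Run:
```python
from h import *
s=load('side')
for z in(0,.01,.02): print(z,atz(s,371.7,182.5,z).round(4))
for z in(.03,.045,.06,.075): print(z,atz(s,391.3,175.8,z).round(4))
a=np.array([.955,-.297,0])
g=np.array([.5156,-.1601,.068])
for tilt in(20,30,40,50,60,70):
  t=np.radians(tilt);ax=a*np.cos(t)-np.array([0,0,1])*np.sin(t)
  for off in (.01,):
    top=g-ax*off;tip=top+ax*.073
    print(tilt,'cap',proj(s,top).round(1),'tipc',proj(s,tip).round(1),'z',(tip[2]-.0215*np.cos(t)).round(3))
```

```text
0 [ 0.5632 -0.1672  0.    ]
0.01 [ 0.5591 -0.1581  0.01  ]
0.02 [ 0.555 -0.149  0.02 ]
0.03 [ 0.5194 -0.1925  0.03  ]
0.045 [ 0.5139 -0.1777  0.045 ]
0.06 [ 0.5084 -0.1629  0.06  ]
0.075 [ 0.503  -0.1481  0.075 ]
20 cap [391.5 174.2] tipc [372.3 167.1] z 0.026
30 cap [391.4 173.6] tipc [373.2 170.6] z 0.018
40 cap [391.2 173. ] tipc [374.4 174.2] z 0.011
50 cap [390.9 172.4] tipc [376.1 177.8] z 0.006
60 cap [390.6 171.8] tipc [378.1 181.2] z 0.003
70 cap [390.2 171.3] tipc [380.4 184.3] z 0.001
```

```bash
python3 -m pendant '{"travel": [[0,0,0],[0,0,0],[0,0,-0.005],[0,0,-0.005],[0,0,0]], "turn": [0,0,0,0,0]}' 0.072
python3 - <<'E'
from h import *
rel([0.525,-0.163,0.055],-17.3)
print(env.read_state()['moment'])
s=grab('side')
crop(s,360,130,415,190,'i_s.png')
E
```

```text
time: 8.6
tcp_pos: [0.5153, -0.16, 0.0601]
orientation: [0.011, 0.15, 0.989, -0.003]
wrist_force: [0.2, -0.0, -1.8]
finger_gap: 0.0397
t 8.6 tcp [ 0.5153 -0.16    0.0601] yaw -17.2 tilt 1.27 gap 0.0397 F [ 0.2 -0.  -1.8] q [-0.41  0.6   1.75  0.    0.77 -1.68]
shift mm [-10.1  -0.    5.3] turn 0.1
[-0.022681    0.04194373  0.01653393]
scale 10.0
```

View pics/i_s.png

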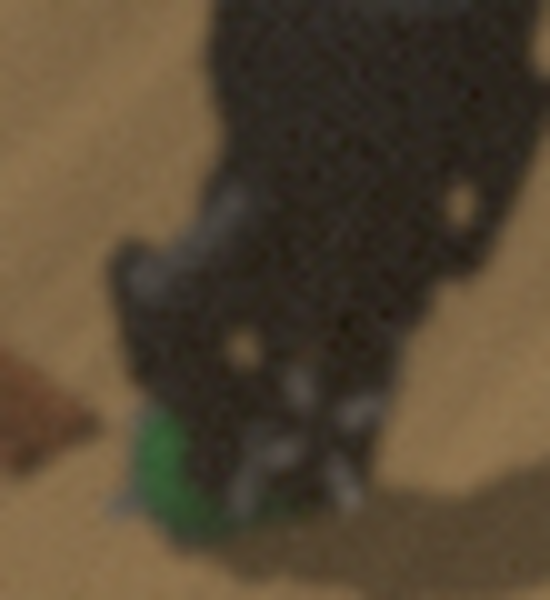

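```bash
python3 -m pendant '{"travel": [[0,0,0],[0,0,0],[0,0,0],[0,0,0],[0,0,0]], "turn": [0,0,0,0,0]}' 0.065
python3 - <<'E'
from h import *
rel([0.525,-0.163,0.055],-17.3)
print(env.read_state()['moment'])
s=grab('side')
crop(s,360,130,415,190,'j_s.png')
E
```

```text
time: 9.15
tcp_pos: [0.5154, -0.16, 0.0598]
orientation: [0.011, 0.15, 0.989, -0.003]
wrist_force: [0.2, -0.9, 0.5]
finger_gap: 0.0401
t 9.15 tcp [ 0.5154 -0.16    0.0598] yaw -17.21 tilt 1.29 gap 0.0401 F [ 0.2 -0.9  0.5] q [-0.41  0.6   1.75  0.    0.77 -1.68]
shift mm [-9.9  0.   5. ] turn 0.09
[ 0.04098858 -0.03830091 -0.01847923]
scale 10.0
```

View pics/j_s.png

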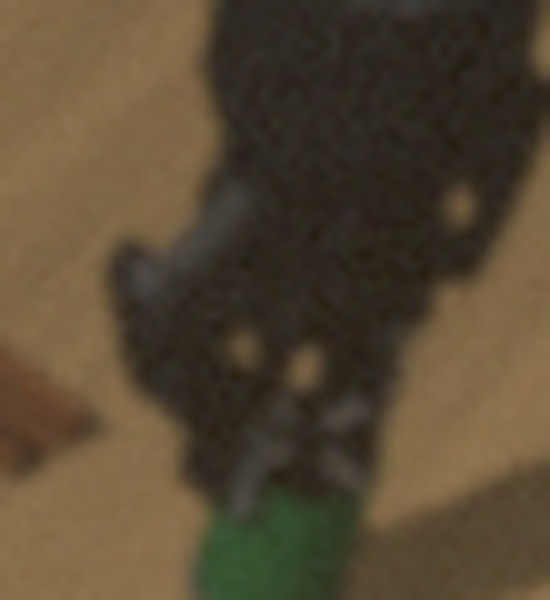

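Now the green barrel hangs down below the fingers, with the cap at about crop (310,440), so it is close to upright. I'll take a wider look.

Run:
```python
from h import *
s=load('side')
crop(s,340,140,430,210,'j2_s.png')
g=np.array([.5154,-.16,0])
print(proj(s,g+[0,0,.073]),proj(s,g))
```

```text
scale 8.571428571428571
[389.04796349 171.82180907] [385.58988937 191.0137428 ]
```

View pics/j2_s.png

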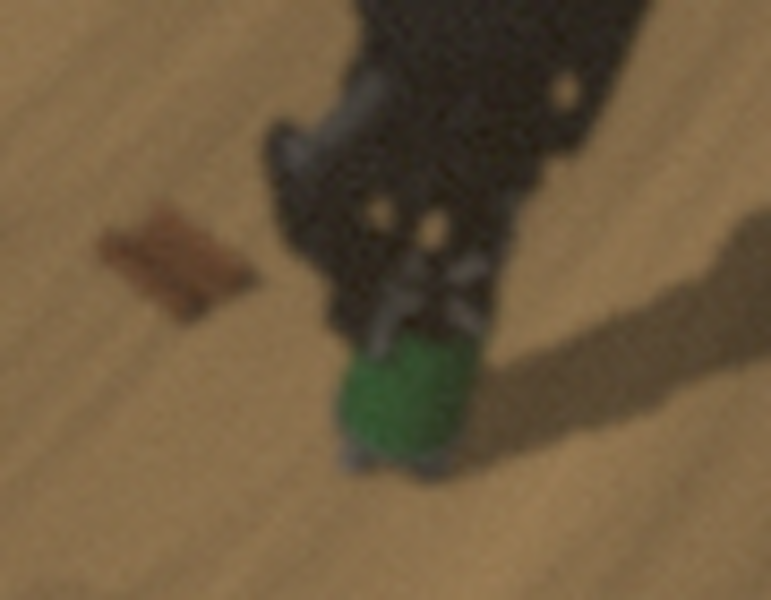

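```bash
python3 -m pendant '{"travel": [[0,0,0],[0,0,0],[0,0,0.003],[0,0,0.004],[0,0,0]], "turn": [0,0,0,0,0]}' 0.055
python3 - <<'E'
from h import *
rel([0.525,-0.163,0.055],-17.3)
s=grab('side')
crop(s,340,140,430,210,'k_s.png')
E
```

```text
time: 9.7
tcp_pos: [0.5155, -0.1601, 0.0522]
orientation: [0.011, 0.15, 0.989, -0.003]
wrist_force: [-0.1, 0.7, 0.6]
finger_gap: 0.0402
t 9.7 tcp [ 0.5155 -0.1601  0.0522] yaw -17.21 tilt 1.29 gap 0.0402 F [-0.1  0.7  0.6] q [-0.41  0.61  1.75  0.    0.75 -1.68]
shift mm [-10.    0.   -2.6] turn 0.09
scale 8.571428571428571
```

View pics/k_s.png

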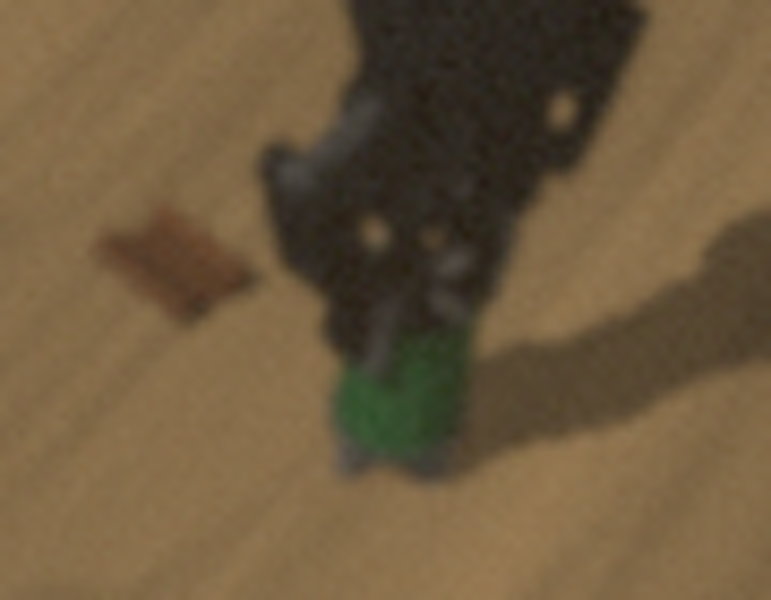

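```bash
python3 -m pendant '{"travel": [[0,0,0],[0,0,0],[0,0,0],[0,0,0],[0,0,0]], "turn": [0,0,0,0,0]}' 0.0
python3 -m pendant '{"travel": [[0,0,0],[0,0,0],[0,0,-0.01],[0,0,-0.02],[0,0,-0.03]], "turn": [0,0,0,0,0]}' -0.6
python3 -m pendant '{"travel": [[0,0,-0.03],[0,0,-0.02],[0.03,0,0],[0.04,0,0],[0.04,0,0]], "turn": [0,0,0,0,0]}'
python3 - <<'E'
from h import *
rel([0.525,-0.163,0.055],-17.3)
s=grab('side')
crop(s,340,140,430,210,'l_s.png')
s=grab('top','l_t0.png')
crop(s,340,190,430,260,'l_t.png')
E
```

```text
time: 10.25
tcp_pos: [0.5157, -0.1601, 0.0525]
orientation: [0.011, 0.15, 0.989, -0.003]
wrist_force: [-0.1, 0.2, -0.5]
finger_gap: 0.0424
time: 10.75
tcp_pos: [0.5125, -0.1588, 0.1122]
orientation: [0.008, 0.15, 0.989, -0.002]
wrist_force: [-0.6, 0.3, 0.0]
finger_gap: 0.0684
time: 11.25
tcp_pos: [0.4099, -0.1275, 0.1692]
orientation: [0.015, 0.149, 0.989, -0.004]
wrist_force: [0.1, -0.1, -0.4]
finger_gap: 0.0685
t 11.25 tcp [ 0.4099 -0.1275  0.1692] yaw -17.18 tilt 1.72 gap 0.0685 F [ 0.1 -0.1 -0.4] q [-0.44  0.3   1.91  0.    0.91 -1.71]
shift mm [-117.     0.4  117.8] turn 0.12
scale 8.571428571428571
scale 8.571428571428571
```

View pics/l_s.png

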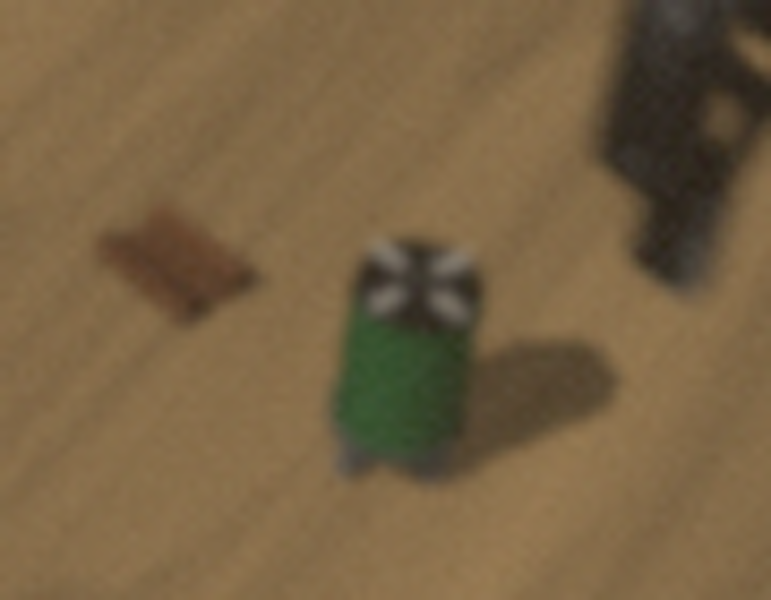

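View pics/l_t.png

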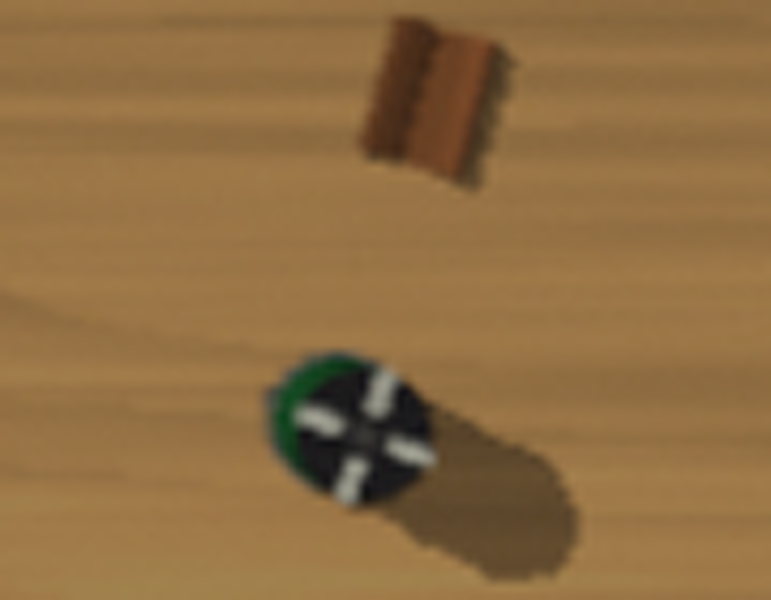

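Run:
```python
from h import *
t=load('top');s=load('side')
# cap circle via marks: fit in top-plane rectified image
def rect(d,c,z,half,n):
    # world-aligned patch: rows = +x up, cols = -y right
    k=np.arange(n)-(n-1)/2;st=2*half/n
    U=np.zeros((n,n),np.float32);Vv=U.copy()
    for i in range(n):
        for j in range(n):
            U[i,j],Vv[i,j]=proj(d,[c[0]-k[i]*st,c[1]-k[j]*st,z])
    return cv2.remap(d['image'],U,Vv,cv2.INTER_CUBIC),st
print('crude',atz(t,382.35,240.75,.073),atz(s,340+415/8.571,140+282/8.571,.073))
for d,n in((t,'top'),(s,'side')):
    c0=atz(t,382.35,240.75,.073)[:2]
    r,st=rect(d,c0,.073,.03,300)
    cv2.imwrite(f'pics/m_{n}.png',r[:,:,::-1])
    g=r.astype(float).min(-1); th={'top':110,'side':70}[n]
    m=(g>th);m=m&(r.astype(int).max(-1)-r.min(-1)<40)
    yy,xx=np.mgrid[0:300,0:300];k=lambda a:(a-149.5)*st
    m&=np.hypot(k(xx),k(yy))<.024
    X=-k(yy)[m];Y=-k(xx)[m];w=np.ones(m.sum());print(n,m.sum(),'centroid',c0+[X.mean(),Y.mean()])
    X=X-X.mean();Y=Y-Y.mean();ok=np.hypot(X,Y)<.022;a=np.angle(np.sum((X[ok]+1j*Y[ok])**4))/4;print('yaw mod90',np.degrees(a))
```

```text
crude [ 0.51415372 -0.16089101  0.073     ] [ 0.51484219 -0.15549156  0.073     ]
top 4623 centroid [ 0.51519159 -0.16034264]
yaw mod90 -19.302586816983073
side 9991 centroid [ 0.51617575 -0.15808493]
yaw mod90 -19.321057586975883
```

```bash
python3 -c "
import cv2,numpy as np
cv2.imwrite('pics/m2.png',np.hstack([cv2.imread('pics/m_top.png'),cv2.imread('pics/m_side.png')]))"
```

```text
(no output)
```

View pics/m2.png

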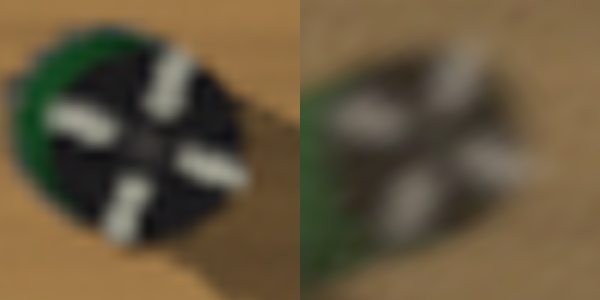

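```bash
cat >> h.py <<'E'
def rect(d,c,z,half,n):
    k=np.arange(n)-(n-1)/2;st=2*half/n
    U=np.zeros((n,n),np.float32);Vv=U.copy()
    for i in range(n):
        for j in range(n):
            U[i,j],Vv[i,j]=proj(d,[c[0]-k[i]*st,c[1]-k[j]*st,z])
    return cv2.remap(d['image'],U,Vv,cv2.INTER_CUBIC),st
E
python3 - <<'E'
from h import *
t=load('top');s=load('side')
c0=np.array([.573,.185]);out=[]
for d,n in((t,'top'),(s,'side')):
    r,st=rect(d,c0,.051,.03,300);out.append(r[:,:,::-1])
    th={'top':130,'side':95}[n]
    g=r.astype(int);m=(g.min(-1)>th)&(g.max(-1)-g.min(-1)<60)
    yy,xx=np.mgrid[0:300,0:300];k=lambda a:(a-149.5)*st
    m&=np.hypot(k(xx),k(yy))<.024
    X=-k(yy)[m];Y=-k(xx)[m];print(n,m.sum(),'centroid',c0+[X.mean(),Y.mean()])
    X=X-X.mean();Y=Y-Y.mean();a=np.angle(np.sum((X+1j*Y)**4))/4;print('yaw jaws mod90',np.degrees(a))
    r2,st2=rect(d,c0,.12,.09,300);out.append(r2[:,:,::-1])
cv2.imwrite('pics/n.png',cv2.resize(np.vstack([np.hstack(out[:2]),np.hstack(out[2:])]),(600,600)))
# base edges refine (top)
P=cloud(t);im=t['image'].astype(int);R=np.hypot(P[...,0]-.572,P[...,1]-.185)
b=(R<.12)&(im[...,2]>im[...,0]*1.5)&(P[...,2]>.02)
r,st=rect(t,c0,.03,.1,500);g=r.astype(int)
m=((g[...,2]>g[...,0]*1.5)&(g[...,2]>50)).astype(np.uint8)
cn=max(cv2.findContours(m,0,2)[0],key=cv2.contourArea)
mr=cv2.minAreaRect(cv2.convexHull(np.vstack([c for c in cv2.findContours(m,0,2)[0] if cv2.contourArea(c)>50])));print('base',c0-(np.array(mr[0])[::-1]-249.5)*st,np.array(mr[1])*st,mr[2])
E
```

```text
top 2229 centroid [0.57699305 0.18552324]
yaw jaws mod90 -27.408894203923722
side 5120 centroid [0.57659906 0.18939195]
yaw jaws mod90 -26.280570077412488
base [0.57313928 0.18437297] [0.14752695 0.14854976] 70.45774841308594
```

View pics/n.png

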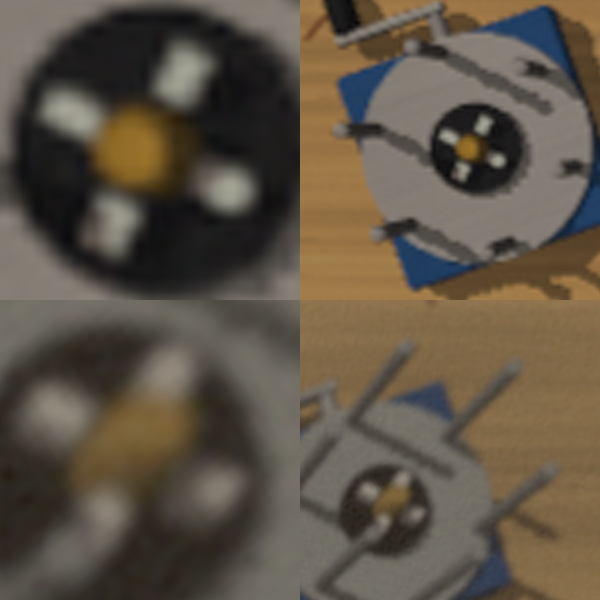

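```bash
python3 -m pendant '{"travel": [[-0.02,0,0],[-0.03,0,0],[-0.03,0,0],[-0.02,0,0.01],[-0.005,0,0.01]], "turn": [2,0,0,0,0]}'
python3 - <<'E'
from h import *
rel([0.515,-0.160,0.029],-19.3)
E
```

```text
time: 11.85
tcp_pos: [0.5078, -0.1605, 0.1557]
orientation: [0.014, 0.168, 0.986, -0.003]
wrist_force: [-0.5, -0.4, -0.2]
finger_gap: 0.0684
t 11.85 tcp [ 0.5078 -0.1605  0.1557] yaw -19.31 tilt 1.68 gap 0.0684 F [-0.5 -0.4 -0.2] q [-0.42  0.44  1.69  0.    0.98 -1.65]
shift mm [ -3.    3.1 126.9] turn -0.01
```

```bash
cat >> h.py <<'E'
def tilt():
    q=env.read_state()['orientation'];R=Rn.from_quat([q[1],q[2],q[3],q[0]]).as_matrix()
    print('tilt about tool y',np.degrees(R[2,0]).round(2),'about tool x',np.degrees(R[2,1]).round(2))
E
python3 -m pendant '{"travel": [[-0.003,0.003,0.015],[0,0,0.02],[0,0,0.02],[0,0,0.015],[0,0,0]], "turn": [0,0,0,0,0]}'
python3 - <<'E'
from h import *
rel([0.515,-0.160,0.029],-19.3);tilt()
s=grab('side')
crop(s,340,100,440,200,'o_s.png')
E
```

```text
time: 12.35
tcp_pos: [0.5116, -0.1585, 0.0834]
orientation: [0.013, 0.168, 0.986, -0.003]
wrist_force: [0.2, 0.5, -0.4]
finger_gap: 0.0682
t 12.35 tcp [ 0.5116 -0.1585  0.0834] yaw -19.29 tilt 1.58 gap 0.0682 F [ 0.2  0.5 -0.4] q [-0.41  0.56  1.74  0.    0.81 -1.65]
shift mm [-2.2 -0.2 54.5] turn 0.01
tilt about tool y -1.57 about tool x -0.11
scale 6.0
```

View pics/o_s.png

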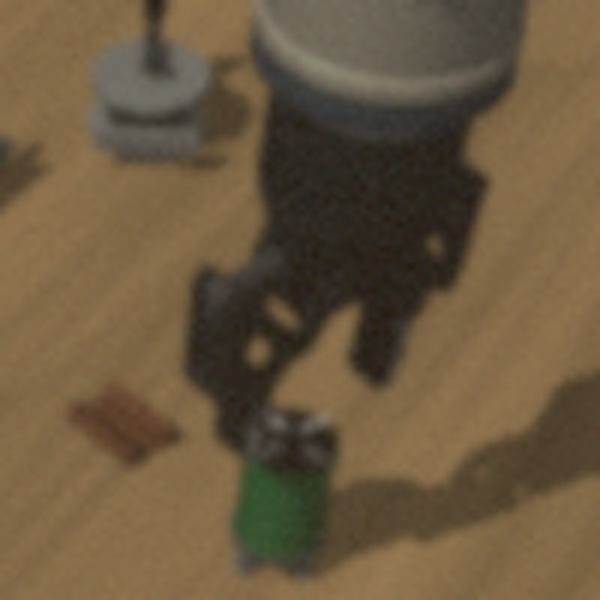

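```bash
python3 -m pendant '{"travel": [[-0.002,0,0.012],[0,0,0.015],[0,0,0.015],[0,0,0.01],[0,0,0]], "turn": [0,0,0,0,0]}'
python3 - <<'E'
from h import *
rel([0.515,-0.160,0.029],-19.3);tilt()
E
```

```text
time: 12.9
tcp_pos: [0.517, -0.1607, 0.0327]
orientation: [0.016, 0.168, 0.986, -0.004]
wrist_force: [0.5, 0.4, 0.3]
finger_gap: 0.0685
t 12.9 tcp [ 0.517  -0.1607  0.0327] yaw -19.29 tilt 1.94 gap 0.0685 F [0.5 0.4 0.3] q [-0.41  0.65  1.77  0.    0.69 -1.65]
shift mm [2.2 0.  3.6] turn 0.01
tilt about tool y -1.93 about tool x -0.13
```

```bash
python3 -m pendant '{"travel": [[0.002,0,0.003],[0,0,0],[0,0,0],[0,0,0],[0,0,0]], "turn": [0,0,0,0,0]}' 0.15 40
python3 -m pendant '{"travel": [[0,0,0],[0,0,0],[0,0,0],[0,0,0],[0,0,0]], "turn": [0,0,0,0,0]}' 0.6 80
python3 - <<'E'
from h import *
rel([0.515,-0.160,0.029],-19.3);tilt()
E
```

```text
time: 13.4
tcp_pos: [0.5157, -0.1602, 0.031]
orientation: [0.017, 0.168, 0.986, -0.004]
wrist_force: [0.4, 1.0, -1.1]
finger_gap: 0.039
time: 13.9
tcp_pos: [0.5158, -0.1603, 0.0314]
orientation: [0.018, 0.168, 0.986, -0.004]
wrist_force: [0.2, 0.6, -1.7]
finger_gap: 0.0387
t 13.9 tcp [ 0.5158 -0.1603  0.0314] yaw -19.29 tilt 2.08 gap 0.0387 F [ 0.2  0.6 -1.7] q [-0.41  0.65  1.77  0.    0.68 -1.65]
shift mm [1.  0.  2.3] turn 0.01
tilt about tool y -2.07 about tool x -0.15
```

```bash
python3 -m pendant '{"travel": [[0,0,-0.015],[0,0,-0.03],[0,0,-0.04],[0,0,-0.04],[0,0,-0.03]], "turn": [0,0,0,0,0]}'
python3 - <<'E'
from h import *
rel([0.573,0.185,0.20],19.3);tilt()
s=grab('side')
crop(s,340,60,440,200,'p_s.png')
E
```

```text
time: 14.4
tcp_pos: [0.508, -0.1571, 0.1872]
orientation: [0.013, 0.168, 0.986, -0.003]
wrist_force: [-0.4, 0.5, -2.4]
finger_gap: 0.0387
t 14.4 tcp [ 0.508  -0.1571  0.1872] yaw -19.3 tilt 1.52 gap 0.0387 F [-0.4  0.5 -2.4] q [-0.41  0.4   1.65  0.    1.06 -1.65]
shift mm [ 51.4 344.3 -14.8] turn -38.6
tilt about tool y -1.52 about tool x -0.1
scale 4.285714285714286
```

View pics/p_s.png

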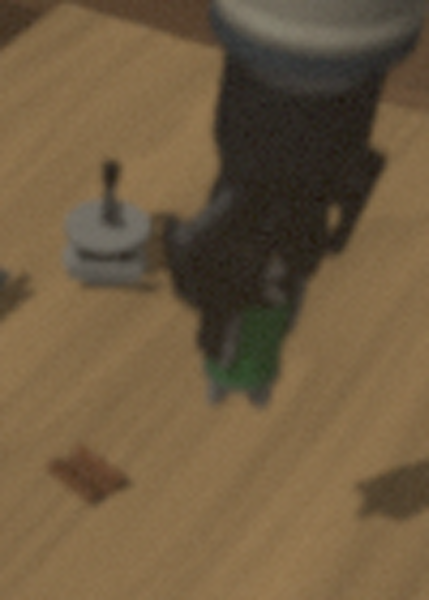

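```bash
python3 -m pendant '{"travel": [[0,0.01,-0.008],[0,0.02,-0.008],[0,0.02,0],[0,0.02,0],[0,0.02,0]], "turn": [-5,-8,-8,-8,-6]}'
python3 - <<'E'
from h import *
rel([0.573,0.185,0.20],19.3);tilt()
E
```

```text
time: 14.95
tcp_pos: [0.5166, -0.0689, 0.2091]
orientation: [0.016, -0.145, 0.989, -0.01]
wrist_force: [-0.4, 1.0, -1.7]
finger_gap: 0.0386
t 14.95 tcp [ 0.5166 -0.0689  0.2091] yaw 16.73 tilt 2.18 gap 0.0386 F [-0.4  1.  -1.7] q [-0.24  0.36  1.66 -0.01  1.09 -2.1 ]
shift mm [-126.7  227.1    7.2] turn -2.57
tilt about tool y -1.67 about tool x -1.41
```

```bash
python3 -m pendant '{"travel": [[-0.02,0.035,0],[-0.025,0.043,0],[-0.025,0.043,0],[-0.025,0.043,0],[-0.015,0.03,0]], "turn": [0,-2,0,0,0]}'
python3 - <<'E'
from h import *
rel([0.573,0.185,0.20],19.3);tilt()
E
```

```text
time: 15.45
tcp_pos: [0.5603, 0.1548, 0.206]
orientation: [0.016, -0.164, 0.986, -0.011]
wrist_force: [1.0, -0.4, -0.9]
finger_gap: 0.0385
t 15.45 tcp [0.5603 0.1548 0.206 ] yaw 18.89 tilt 2.16 gap 0.0385 F [ 1.  -0.4 -0.9] q [ 0.18  0.45  1.51 -0.02  1.15 -1.71]
shift mm [-21.7  24.7   6. ] turn -0.41
tilt about tool y -1.57 about tool x -1.49
```

```bash
python3 -m pendant '{"travel": [[-0.01,0.01,0],[-0.003,0.003,0],[0,0,0],[0,0,0],[0,0,0]], "turn": [-0.4,0,0,0,0]}'
python3 - <<'E'
from h import *
rel([0.573,0.185,0.20],19.3);tilt()
s=grab('side');t=grab('top','q_t.png')
crop(s,220,60,380,310,'q_s.png')
E
```

```text
time: 15.95
tcp_pos: [0.5679, 0.1731, 0.2046]
orientation: [0.015, -0.169, 0.985, -0.011]
wrist_force: [-0.2, -0.2, -1.6]
finger_gap: 0.0384
t 15.95 tcp [0.5679 0.1731 0.2046] yaw 19.47 tilt 2.07 gap 0.0384 F [-0.2 -0.2 -1.6] q [ 0.21  0.46  1.48 -0.02  1.17 -1.69]
shift mm [-8.7  9.6  4.6] turn 0.17
tilt about tool y -1.44 about tool x -1.49
scale 2.4
```

View pics/q_s.png

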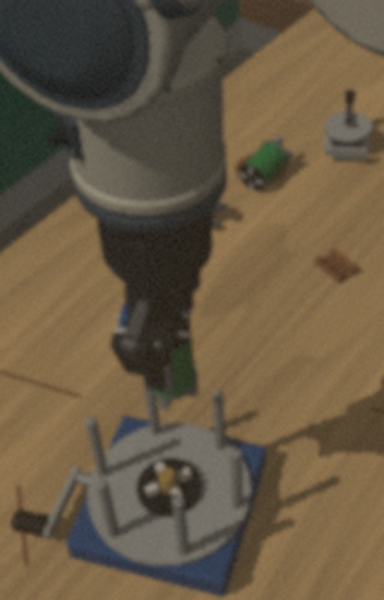

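View pics/q_t.png

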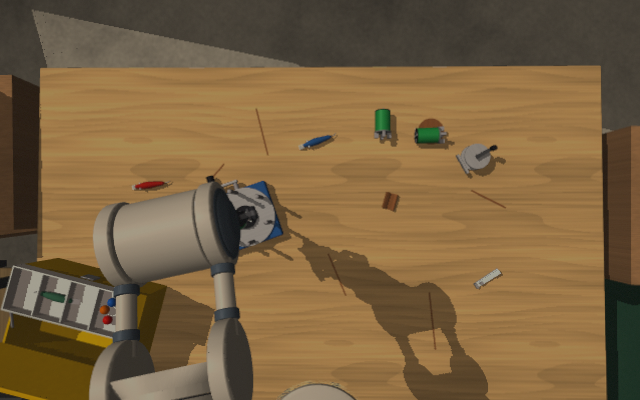

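```bash
cat >> h.py <<'E'
def spool():
    q=[0.168,0.986,-0.004,0.018];Rg=Rn.from_quat(q).as_matrix();pg=np.array([.5158,-.1603,.0314])
    y=np.radians(-19.3);S=Rn.from_euler('z',y).as_matrix();so=np.array([.5152,-.1602,0])
    s=env.read_state();q=s['orientation'];R=Rn.from_quat([q[1],q[2],q[3],q[0]]).as_matrix();p=s['tcp_pos']
    o=p+R@Rg.T@(so-pg);M=R@Rg.T@S
    d=R.T@(np.array([.573,.1847,.042])-o)
    print('t',round(s['time'],2),'tcp',p.round(4),'spool tip',o.round(4),'axis',M[:,2].round(4),'yaw',np.degrees(np.arctan2(M[1,0],M[0,0])).round(2),'F',s['wrist_force'].round(1),'gap',round(float(s['finger_gap']),4))
    print('tool shift to home mm',(d*1000).round(1))
E
python3 -c "
from h import *
spool()"
```

```text
t 16.05 tcp [0.5679 0.1733 0.2047] spool tip [0.5673 0.1721 0.1733] axis [0.0028 0.0266 0.9996] yaw 19.45 F [-0.1 -0.2 -1.6] gap 0.0387
tool shift to home mm [ -6.2  13.4 131.2]
```

```bash
python3 -m pendant '{"travel": [[-0.007,0.007,0],[-0.002,0.002,0],[0,0,0.01],[0,0,0.01],[0,0,0]], "turn": [0,0,0,0,0]}'
python3 - <<'E'
from h import *
spool();tilt()
E
```

```text
time: 16.55
tcp_pos: [0.5747, 0.1844, 0.183]
orientation: [0.015, -0.168, 0.986, -0.011]
wrist_force: [-0.6, -0.0, -1.4]
finger_gap: 0.0387
t 16.55 tcp [0.5747 0.1844 0.183 ] spool tip [0.5741 0.1832 0.1516] axis [0.0025 0.0266 0.9996] yaw 19.37 F [-0.6 -0.  -1.4] gap 0.0387
tool shift to home mm [  3.4   4.6 109.5]
tilt about tool y -1.47 about tool x -1.49
```

```bash
python3 -m pendant '{"travel": [[0.001,0.002,0.01],[0,0,0.015],[0,0,0.015],[0,0,0.01],[0,0,0]], "turn": [0,0,0,0,0]}'
python3 - <<'E'
from h import *
spool();tilt()
E
```

```text
time: 17.05
tcp_pos: [0.5737, 0.1851, 0.1286]
orientation: [0.014, -0.168, 0.986, -0.011]
wrist_force: [0.0, 0.9, -1.3]
finger_gap: 0.0384
t 17.05 tcp [0.5737 0.1851 0.1286] spool tip [0.573  0.184  0.0972] axis [0.0041 0.0269 0.9996] yaw 19.37 F [ 0.   0.9 -1.3] gap 0.0384
tool shift to home mm [ 1.1  2.1 55.2]
tilt about tool y -1.37 about tool x -1.48
```

```bash
python3 -m pendant '{"travel": [[0.0005,0.001,0.007],[0,0,0.008],[0,0,0.007],[0,0,0],[0,0,0]], "turn": [0,0,0,0,0]}'
python3 - <<'E'
from h import *
spool();tilt()
s=grab('side')
crop(s,240,190,345,290,'r_s.png')
E
```

```text
time: 17.55
tcp_pos: [0.574, 0.1858, 0.1055]
orientation: [0.015, -0.168, 0.986, -0.011]
wrist_force: [0.1, -0.6, -2.2]
finger_gap: 0.0382
t 17.55 tcp [0.574  0.1858 0.1055] spool tip [0.5734 0.1847 0.0741] axis [0.0029 0.0266 0.9996] yaw 19.37 F [ 0.1 -0.6 -2.2] gap 0.0382
tool shift to home mm [ 1.2  1.  32.1]
tilt about tool y -1.45 about tool x -1.49
scale 6.0
```

View pics/r_s.png

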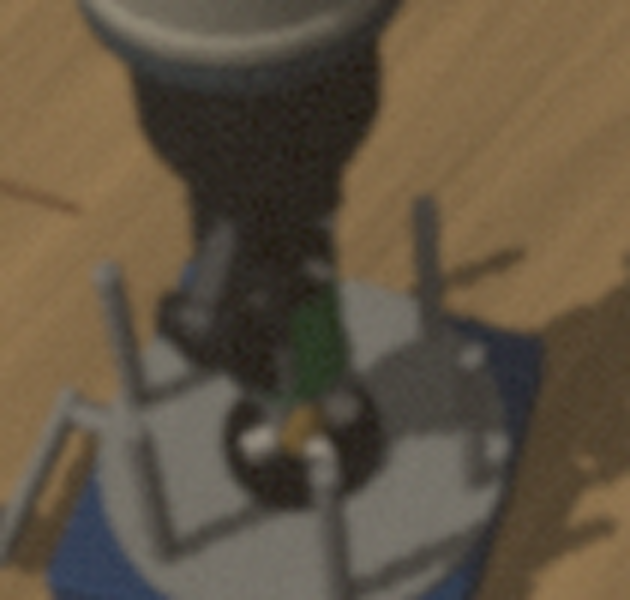

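```bash
python3 -m pendant '{"travel": [[0.0005,0.0005,0.004],[0,0,0.004],[0,0,0.004],[0,0,0.003],[0,0,0]], "turn": [0,0,0,0,0]}'
python3 - <<'E'
from h import *
spool();tilt()
E
```

```text
time: 18.1
tcp_pos: [0.5742, 0.1859, 0.0899]
orientation: [0.015, -0.168, 0.986, -0.011]
wrist_force: [0.5, 1.5, -0.9]
finger_gap: 0.0384
t 18.1 tcp [0.5742 0.1859 0.0899] spool tip [0.5736 0.1848 0.0585] axis [0.0018 0.0263 0.9997] yaw 19.37 F [ 0.5  1.5 -0.9] gap 0.0384
tool shift to home mm [ 1.   0.5 16.5]
tilt about tool y -1.51 about tool x -1.5
```

```bash
python3 -m pendant '{"travel": [[0.0003,0,0.003],[0,0,0.003],[0,0,0.002],[0,0,0],[0,0,0]], "turn": [0,0,0,0,0]}'
python3 - <<'E'
from h import *
spool()
E
python3 -m pendant '{"travel": [[0.0005,0,0.002],[0,0,0.002],[0,0,0.001],[0,0,0],[0,0,0]], "turn": [0,0,0,0,0]}'
python3 - <<'E'
from h import *
spool();tilt()
E
```

```text
time: 18.6
tcp_pos: [0.5742, 0.1857, 0.0811]
orientation: [0.015, -0.168, 0.986, -0.011]
wrist_force: [-0.3, -0.5, -1.5]
finger_gap: 0.0386
t 18.6 tcp [0.5742 0.1857 0.0811] spool tip [0.5737 0.1846 0.0498] axis [0.0018 0.0263 0.9997] yaw 19.37 F [-0.3 -0.5 -1.5] gap 0.0386
tool shift to home mm [0.8 0.5 7.7]
time: 19.1
tcp_pos: [0.574, 0.1856, 0.0768]
orientation: [0.016, -0.168, 0.986, -0.011]
wrist_force: [-0.1, -1.0, -0.3]
finger_gap: 0.0386
t 19.1 tcp [0.574  0.1856 0.0768] spool tip [0.5735 0.1845 0.0454] axis [8.000e-04 2.590e-02 9.997e-01] yaw 19.37 F [-0.1 -1.  -0.3] gap 0.0386
tool shift to home mm [0.5 0.4 3.4]
tilt about tool y -1.57 about tool x -1.49
```

```bash
python3 -m pendant '{"travel": [[0.0003,0,0.001],[0,0,0.001],[0,0,0.001],[0,0,0.001],[0,0,0.001]], "turn": [0,0,0,0,0]}'
python3 - <<'E'
from h import *
spool();tilt()
s=grab('side')
crop(s,240,190,345,290,'s_s.png')
E
```

```text
time: 19.6
tcp_pos: [0.5741, 0.1856, 0.0734]
orientation: [0.017, -0.168, 0.986, -0.01]
wrist_force: [-3.2, -0.6, 7.2]
finger_gap: 0.0384
t 19.6 tcp [0.5741 0.1856 0.0734] spool tip [0.5736 0.1845 0.042 ] axis [-8.000e-04  2.550e-02  9.997e-01] yaw 19.37 F [-3.2 -0.6  7.2] gap 0.0384
tool shift to home mm [ 0.5  0.4 -0.1]
tilt about tool y -1.67 about tool x -1.5
scale 6.0
```

View pics/s_s.png

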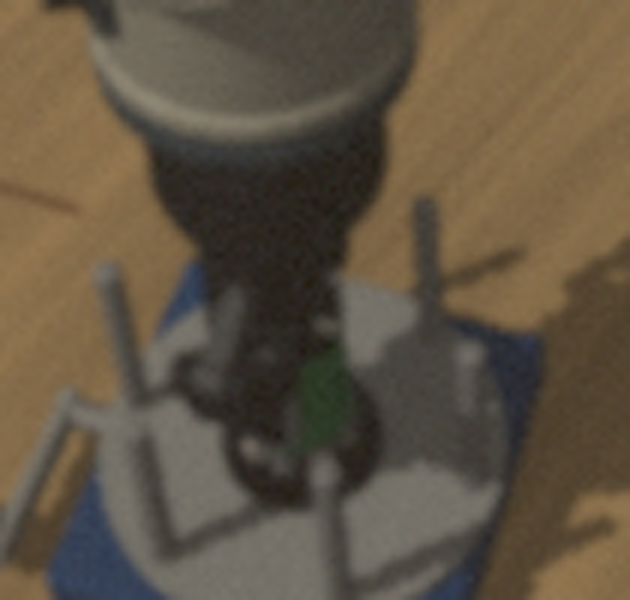

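```bash
python3 -m pendant '{"travel": [[0,0,0.001],[0,0,0.001],[0,0,0.0015],[0,0,0.0015],[0,0,0.0015]], "turn": [0,0,0,0,0]}'
python3 - <<'E'
from h import *
spool();tilt()
E
```

```text
time: 20.15
tcp_pos: [0.5744, 0.1857, 0.0725]
orientation: [0.018, -0.168, 0.986, -0.01]
wrist_force: [-10.7, -1.5, 30.5]
finger_gap: 0.0383
t 20.15 tcp [0.5744 0.1857 0.0725] spool tip [0.574  0.1846 0.0411] axis [-0.0039  0.0247  0.9997] yaw 19.38 F [-10.7  -1.5  30.5] gap 0.0383
tool shift to home mm [ 0.9  0.4 -0.9]
tilt about tool y -1.85 about tool x -1.52
```

```bash
python3 -m pendant '{"travel": [[-0.0005,0,0],[0,0,0],[0,0,0],[0,0,0],[0,0,0]], "turn": [0,0,0,0,0]}'
python3 - <<'E'
from h import *
spool();tilt()
E
python3 -m pendant '{"travel": [[0,0,0],[0,0,0],[0,0,0],[0,0,0],[0,0,0]], "turn": [0,0,0,0,0]}' -0.2 40
python3 - <<'E'
from h import *
spool();tilt()
s=grab('side')
crop(s,240,190,345,290,'u_s.png')
E
```

```text
time: 20.65
tcp_pos: [0.5749, 0.1859, 0.0728]
orientation: [0.018, -0.168, 0.986, -0.01]
wrist_force: [-1.5, 0.4, 3.8]
finger_gap: 0.0386
t 20.65 tcp [0.5749 0.1859 0.0728] spool tip [0.5745 0.1848 0.0414] axis [-0.0044  0.0245  0.9997] yaw 19.38 F [-1.5  0.4  3.8] gap 0.0386
tool shift to home mm [ 1.4  0.4 -0.7]
tilt about tool y -1.88 about tool x -1.52
time: 21.15
tcp_pos: [0.5751, 0.1858, 0.0726]
orientation: [0.018, -0.168, 0.986, -0.01]
wrist_force: [-0.2, -0.5, 0.5]
finger_gap: 0.0509
t 21.15 tcp [0.5751 0.1858 0.0726] spool tip [0.5747 0.1847 0.0412] axis [-0.0046  0.0247  0.9997] yaw 19.38 F [-0.2 -0.5  0.5] gap 0.0509
tool shift to home mm [ 1.6  0.5 -0.9]
tilt about tool y -1.89 about tool x -1.53
scale 6.0
```

View pics/u_s.png

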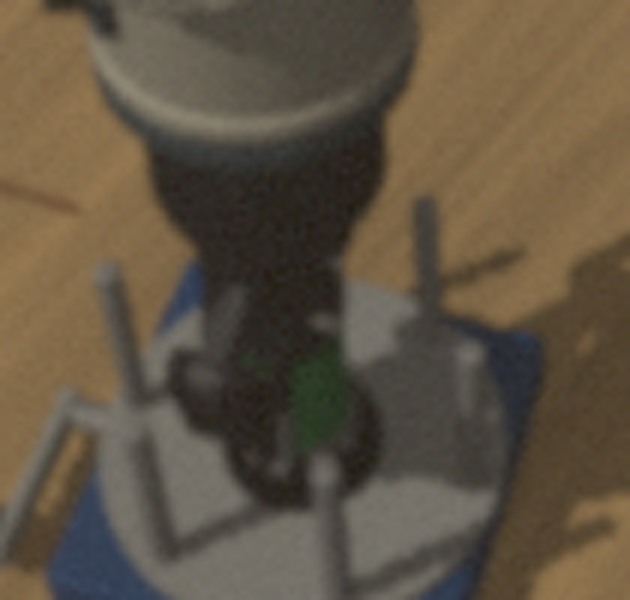

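Released. Now I retreat straight up (compensating for the tool tilt) to check how it seats.

```bash
python3 -m pendant '{"travel": [[0,0,-0.008],[0,0,-0.015],[0,0,-0.02],[0,0,-0.02],[0,0,-0.01]], "turn": [0,0,0,0,0]}' 
python3 -m pendant '{"travel": [[0,0,-0.02],[0,0,-0.02],[0,0,-0.01],[0.02,0,0],[0.03,0,0]], "turn": [0,0,0,0,0]}' 
python3 -m pendant '{"travel": [[0.04,0,0],[0.03,0,0],[0.01,0,0],[0,0,0],[0,0,0]], "turn": [0,0,0,0,0]}'
python3 - <<'E'
from h import *
rel([0.574,0.1855,0.2],19.4);tilt()
s=grab('side');t=grab('top','v_t0.png')
crop(s,240,190,345,290,'v_s.png');crop(t,195,165,305,265,'v_t.png')
E
```

```text
time: 21.7
tcp_pos: [0.5712, 0.1866, 0.1484]
orientation: [0.017, -0.168, 0.986, -0.01]
wrist_force: [-0.3, -0.2, 0.1]
finger_gap: 0.0513
time: 22.2
tcp_pos: [0.5241, 0.1714, 0.2008]
orientation: [0.02, -0.168, 0.985, -0.01]
wrist_force: [-0.2, -0.1, 1.0]
finger_gap: 0.0512
time: 22.7
tcp_pos: [0.4434, 0.1432, 0.1971]
orientation: [0.019, -0.168, 0.986, -0.01]
wrist_force: [0.9, 0.5, -0.1]
finger_gap: 0.0512
t 22.7 tcp [0.4434 0.1432 0.1971] yaw 19.39 tilt 2.46 gap 0.0512 F [ 0.9  0.5 -0.1] q [ 0.2   0.3   1.79 -0.03  1.01 -1.7 ]
shift mm [-137.3   -3.4    1.8] turn -0.01
tilt about tool y -1.92 about tool x -1.53
scale 6.0
scale 6.0
```

View pics/v_s.png

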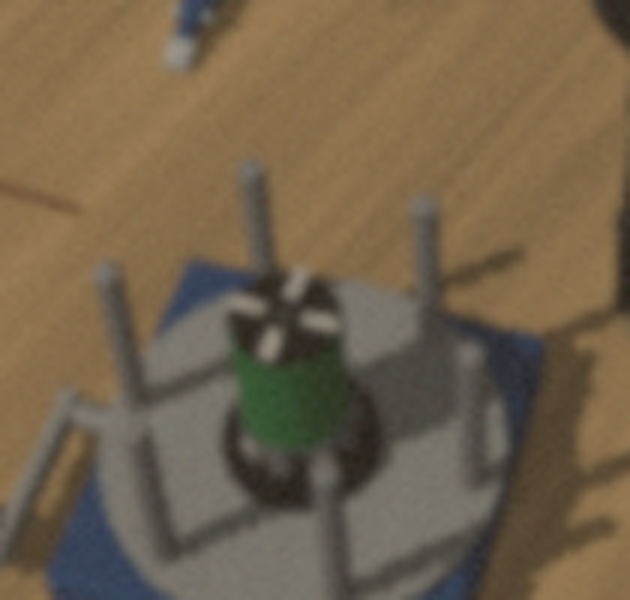

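View pics/v_t.png

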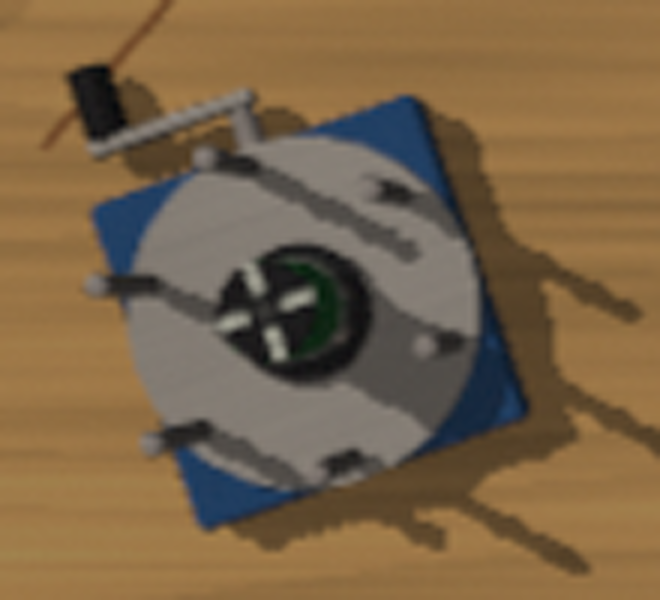

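```bash
cat >> h.py <<'E'
def capchk():
    for n in('top','side'):
        d=load(n);P=cloud(d);c=np.array([.573,.185])
        m=(np.hypot(P[...,0]-c[0],P[...,1]-c[1])<.0185)&(P[...,2]>.095)&(P[...,2]<.14)&(d['z_map']>0)
        Q=P[m];z=np.median(Q[:,2])
        Q=Q[abs(Q[:,2]-z)<.005]
        A=np.c_[Q[:,:2]-c,np.ones(len(Q))];k=np.linalg.lstsq(A,Q[:,2],rcond=None)[0]
        R=np.hypot(P[...,0]-.572,P[...,1]-.186)
        pm=(R>.035)&(R<.055)&(abs(P[...,2]-.036)<.006)
        B=P[pm];A2=np.c_[B[:,:2]-c,np.ones(len(B))];kp=np.linalg.lstsq(A2,B[:,2],rcond=None)[0]
        print(n,len(Q),'cap z',z.round(4),'std',Q[:,2].std().round(5),'slope',k[:2].round(3),'plate z',kp[2].round(4),'slope',kp[:2].round(3),'cap-plate mm (79 home)',((k[2]-kp[2])*1000).round(2))
    d=load('top');r,st=rect(d,[.573,.185],.115,.03,300)
    g=r.astype(int);m=(g.min(-1)>130)&(g.max(-1)-g.min(-1)<60)
    yy,xx=np.mgrid[0:300,0:300];k=lambda a:(a-149.5)*st
    m&=np.hypot(k(xx),k(yy))<.022
    X=-k(yy)[m];Y=-k(xx)[m];print('cap centroid',.573+X.mean(),.185+Y.mean())
    X=X-X.mean();Y=Y-Y.mean();print('yaw',np.degrees(np.angle(np.sum((X+1j*Y)**4))/4))
E
python3 -c "
from h import *
capchk()"
```

```text
top 192 cap z 0.1156 std 0.00158 slope [0.01  0.006] plate z 0.0367 slope [-0. -0.] cap-plate mm (79 home) 78.89
side 207 cap z 0.1132 std 0.00131 slope [0.026 0.015] plate z 0.0342 slope [0.001 0.005] cap-plate mm (79 home) 79.15
cap centroid 0.5741579505300353 0.18534673144876324
yaw 19.127578746880438
```

```bash
python3 -m pendant '{"travel": [[-0.02,0,0],[-0.035,-0.001,0],[-0.035,-0.001,0],[-0.03,-0.001,0],[-0.01,0,0]], "turn": [0,0,0,0,0]}' 1 60
python3 - <<'E'
from h import *
rel([0.5735,0.185,0.125],19.4);tilt()
E
```

```text
time: 23.3
tcp_pos: [0.575, 0.1863, 0.2006]
orientation: [0.019, -0.168, 0.985, -0.01]
wrist_force: [0.5, -0.3, 0.3]
finger_gap: 0.0002
t 23.3 tcp [0.575  0.1863 0.2006] yaw 19.41 tilt 2.5 gap 0.0002 F [ 0.5 -0.3  0.3] q [ 0.23  0.48  1.47 -0.02  1.16 -1.67]
shift mm [ 4.4  1.2 75.5] turn 0.01
tilt about tool y -1.98 about tool x -1.53
```

```bash
python3 -m pendant '{"travel": [[0.003,0.001,0.01],[0,0,0.02],[0,0,0.02],[0,0,0.01],[0,0,0]], "turn": [0,0,0,0,0]}'
python3 - <<'E'
from h import *
rel([0.5735,0.185,0.118],19.4)
s=grab('side');crop(s,240,170,345,270,'w_s.png')
E
```

```text
time: 23.8
tcp_pos: [0.5753, 0.1862, 0.135]
orientation: [0.019, -0.169, 0.985, -0.01]
wrist_force: [0.6, -0.3, 1.7]
finger_gap: 0.0002
t 23.8 tcp [0.5753 0.1862 0.135 ] yaw 19.44 tilt 2.46 gap 0.0002 F [ 0.6 -0.3  1.7] q [ 0.23  0.56  1.53 -0.03  1.01 -1.67]
shift mm [ 2.7 -0.1 16.9] turn 0.04
scale 6.0
```

View pics/w_s.png

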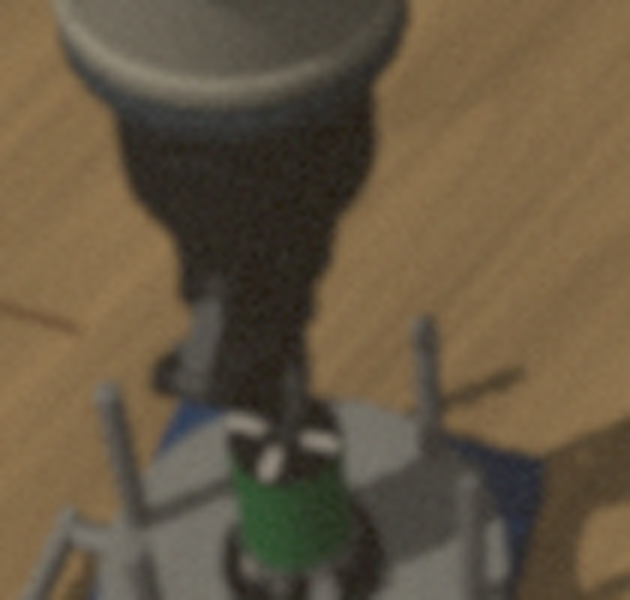

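```bash
python3 -m pendant '{"travel": [[0.002,0,0.005],[0,0,0.005],[0,0,0.003],[0,0,0.0015],[0,0,0.0015]], "turn": [0,0,0,0,0]}'
python3 - <<'E'
from h import *
rel([0.5735,0.185,0.115],19.4)
E
```

```text
time: 24.35
tcp_pos: [0.5752, 0.1856, 0.1209]
orientation: [0.021, -0.169, 0.985, -0.01]
wrist_force: [0.5, 0.2, 0.2]
finger_gap: 0.0002
t 24.35 tcp [0.5752 0.1856 0.1209] yaw 19.45 tilt 2.68 gap 0.0002 F [0.5 0.2 0.2] q [ 0.23  0.57  1.55 -0.03  0.98 -1.67]
shift mm [2.  0.2 5.8] turn 0.05
```

```bash
python3 -m pendant '{"travel": [[0.001,0,0.0015],[0,0,0.0015],[0,0,0.0015],[0,0,0.0015],[0,0,0.0015]], "turn": [0,0,0,0,0]}' 
python3 -m pendant '{"travel": [[0,0,0.0015],[0,0,0.0015],[0,0,0.0015],[0,0,0.0015],[0,0,0.0015]], "turn": [0,0,0,0,0]}' 
python3 -m pendant '{"travel": [[0,0,0.0015],[0,0,0.0015],[0,0,0.0015],[0,0,0.002],[0,0,0.002]], "turn": [0,0,0,0,0]}'
```

```text
time: 24.85
tcp_pos: [0.5755, 0.1855, 0.115]
orientation: [0.023, -0.169, 0.985, -0.01]
wrist_force: [-10.2, -1.0, 41.4]
finger_gap: -0.0
time: 25.35
tcp_pos: [0.5774, 0.1858, 0.1155]
orientation: [0.027, -0.169, 0.985, -0.01]
wrist_force: [-9.2, -1.6, 28.8]
finger_gap: 0.0001
time: 25.85
tcp_pos: [0.5793, 0.1857, 0.1158]
orientation: [0.031, -0.169, 0.985, -0.01]
wrist_force: [-11.5, -3.6, 38.5]
finger_gap: 0.0002
```

The closed fingertips met the cap at z = 0.115–0.116, which is the fully-home height, under about 30–40 N. Now I retreat and check.

```bash
python3 -m pendant '{"travel": [[0,0,-0.005],[0,0,-0.02],[0,0,-0.03],[0,0,-0.03],[0.01,0,-0.01]], "turn": [0,0,0,0,0]}' 
python3 -m pendant '{"travel": [[0.03,0,0],[0.04,0,0],[0.04,0,0],[0.02,0,0],[0,0,0]], "turn": [0,0,0,0,0]}' -0.5
python3 - <<'E'
from h import *
rel([0.574,0.1855,0.2],19.4)
s=grab('side','y_s0.png');t=grab('top','y_t0.png')
crop(s,240,190,345,290,'y_s.png');capchk()
E
```

```text
time: 26.35
tcp_pos: [0.5635, 0.1833, 0.2124]
orientation: [0.03, -0.169, 0.985, -0.01]
wrist_force: [0.0, 0.7, -0.0]
finger_gap: -0.0001
time: 26.85
tcp_pos: [0.4343, 0.1379, 0.2046]
orientation: [0.03, -0.169, 0.985, -0.01]
wrist_force: [0.2, 0.6, 0.7]
finger_gap: 0.0643
t 26.85 tcp [0.4343 0.1379 0.2046] yaw 19.53 tilt 3.68 gap 0.0643 F [0.2 0.6 0.7] q [ 0.19  0.27  1.82 -0.03  0.99 -1.7 ]
shift mm [-147.1   -1.5   13. ] turn 0.13
scale 6.0
top 188 cap z 0.1157 std 0.00162 slope [ 0.009 -0.004] plate z 0.0367 slope [0.002 0.001] cap-plate mm (79 home) 79.08
side 205 cap z 0.1132 std 0.00126 slope [0.    0.008] plate z 0.0343 slope [-0.     0.002] cap-plate mm (79 home) 79.04
cap centroid 0.5736752086811352 0.18478464106844741
yaw 19.315448385401567
```

View pics/y_s.png

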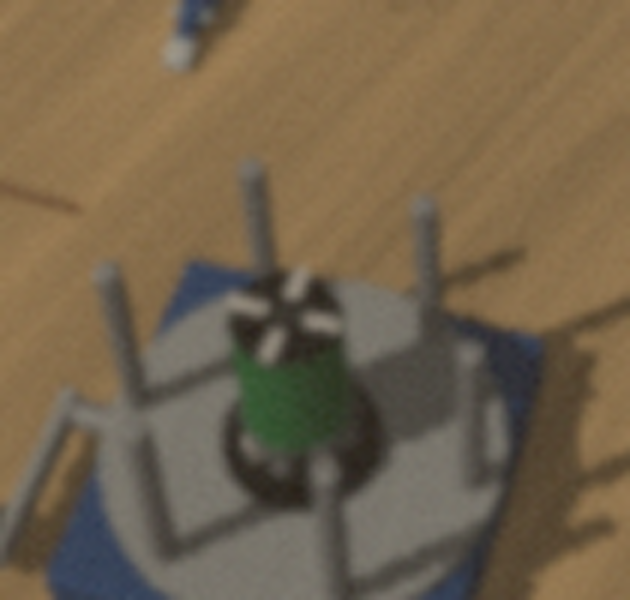

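View pics/y_t0.png

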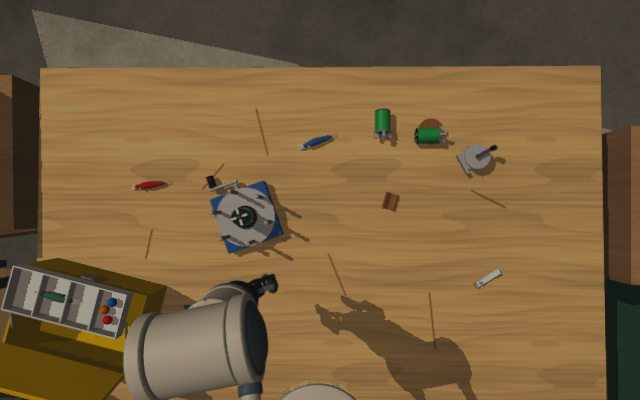

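The spool stands upright in the drive at about (245,217). Its cap is 79.0–79.1 mm above the plate (79 is home), its tilt is within noise, and its yaw of 19.3° matches the winder. The lures, clipper and reel look where they were, and the arm is clear.

```bash
python3 -c "
from h import *
print(env.read_state()['joint_vel'].round(3))
print(env.finish_job())"
```

```text
[ 0.003  0.02  -0.043  0.001  0.002  0.001]
the job is handed in; nothing more can be done
None
```

I loaded the green spool into the winder and handed the job in at about 27 s, well under the 69 s limit; no verdict came back.

- **Standing it up:** I gripped the spool lightly near its top end and let it swing down between the pads. I then set it jaws down on the bare bench and let go; pictures showed it standing free.
- **Loading it:** I gripped it again from above at 80 N and turned it about 38.6°. I lowered it between the posts, the jaws meshed at once, and I pressed it home at about 30 N. I then let go and pressed its cap once more with the shut fingertips, reading about 29–41 N at the wrist.

**Last checks:**
- Both cameras put the cap 79.0–79.1 mm above the plate, where 79 is fully home.
- The fingertips met the cap at 115–116 mm, against 115 expected.
- The spool's yaw is 19.3°, the same as the winder's, and any tilt is within measurement noise.
- The lures, clipper and reel look unmoved, and the arm is clear.

**Disagreements:**
- The side camera reads heights about 2 mm low and y a few mm high compared with the top camera. I took positions from the top camera and used only height differences, which agree.
- The tool drifted to about 3.7° of tilt by the end. During the top press the fingertips slid a few mm across the cap, and the spool did not shift in any way that mattered.

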